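# Load the sample cell and arm its laser

### The arm

A 6-joint arm with a two-finger parallel gripper is mounted at the origin on the work surface. World frame = base frame: x ahead of the robot, y to its left, z up, the work surface at z = 0. Lengths are in m, angles in rad, forces in N, time in s.
With the tool pointing down it reaches from about 0.35 to 0.8 m from the base axis. Payload 7.3 kg.
Tool frame: the origin (TCP) lies at the very end of the fingers, on their centre line; the grasp point (between the pads) lies 19 mm behind it (arm.tcp_to_grasp is the distance from the TCP to the grasp point, in m); z points along the fingers, y is the direction in which the jaws open and shut (so a half turn about z gives the same grasp; the last joint's range is limited). The gripper opens to 85 mm and grips with 20 to 120 N. Pads are 22 mm wide; open, the fingers measure 114 mm over their backs; the gripper's body (76 mm by 85 mm) begins 54 mm behind the grasp point. The pads swing forward as they close: fully open they stand 13 mm farther back than shut.
Start: joints at [-1.286, 0.342, 1.524, -0, 1.275, -0.146], TCP at [0.219, -0.477, 0.202] pointing down, gripper open.
Joint ranges: [-2.53, 2.53], [-0.77, 2.02], [0.04, 2.7], [-1, 4.14], [0.28, 2.66], [-3.11, 3.11]. Speed limits (rad/s): [2.57, 2.57, 3.14, 3.14, 3.14, 3.14].

### API

Orientations are given as a unit quaternion [w, x, y, z].
In Python, from cell import observe, camera, get_calibration, close_job, arm gives the robot as it stands.
- The arm moves only by the tool arm_command, never from a script. Its arguments are lists of equal length, an entry for each row: "grip": the gripper's target within -1 to 1 (shut at 1, half-way at 0, fully open at -1); "linear": the shift along the world's x, y, z in cm, a list of three; "yaw": the turn about the world's z in degrees. In form: {"grip": [grip, ...], "linear": [[x, y, z], ...], "yaw": [yaw, ...]}. A call has 1 to 10 rows; each row is the pose to reach, as a shift and turn from the pose commanded when the call began; what a row does not reach only later rows make up. A row lasts 1/10 s, in which the tool goes at most 50 mm and 8.59 degrees, less where a joint would pass 70% of its speed; a pose out of reach is approached as far as the arm can. A call with a gripper value outside its range is refused whole. The fingers move at their own pace and stop on an object; "grip_force" is the grip in N (left out, the last holds). Time passes only in rows, so rows that repeat a pose let the fingers close. It gives the time, the measured TCP pose, the force and the opening at its end, in the units of the state.
- observe(): the state, without advancing time (a new reading comes with each control period).
- camera(name): name is "scene" or "top"; returns the picture (400x640x3 uint8, red, green, blue); there is no depth.
- get_calibration(name): a dict with "fx", "fy", "cx", "cy" (pixels), "D" ([k1, k2, p1, p2, k3] as OpenCV has them; the pictures are not rectified), "R" (3x3) and "t" (3): a world point X has camera coordinates R X + t. Camera axes: x right, y down, z forward; pixel columns grow to the right and rows downward; lengths in m; the calibration is good to about 2 mm. A picture is of the moment at which its call begins. get_calibration takes no time and is no camera call.
- close_job(): hands the job in, once; it reports no verdict.
The state is a dict: "t": time; "joint_pos": joint angles; "qvel": joint speeds; "joint_torque": joint torques, N m; "ee_pos": TCP position; "orientation": TCP orientation; "ft_force": force on the tool from outside, world axes, zero at the start; "moment": the same for the moment, N m; "gripper_width": finger opening in m.
Only numpy, scipy, OpenCV 4.12 (cv2) and the standard library are available. Lean on these libraries where they do the work, as an engineer would, in place of code of your own. Each camera call takes 0.05 s, during which the arm holds its last target.

### The job

Assemble the sample cell on the stage with the two guide pins: thread the windowed spacer plate, the one whose holes match the pins, down over both pins until it lies flat on the bed, then thread the thicker cover plate with the round port down on top of it. Only then take the key from its stand, push it fully into the key switch on the laser controller and turn it clockwise as far as it goes, to on, leaving the key in the switch. The shorter plate does not fit; leave it and everything else on the desk where it is.

Things in the scene. Friction and masses are not known exactly. Their poses are not given: they have to be found in the camera images.
- bed (a point): Centre of the top face of the stage's raised bed, where the plates go; z up. The bed is a fixed block 28 mm wide (x), 124 mm long (y), its top 38 mm above the desk. Two steel pins 10 mm in diameter stand on it at y = +45 and -45 mm, 36 mm tall, the last 10 mm tapering to a 3 mm tip.
- stage: The fixed stage; origin on the desk under the bed's centre, same axes. Its base slab, 12 mm high, spans x = -45 to 45 mm, y = -75 to 160 mm. A grey beam head, 70 mm wide (x), stands on it from y = 85 to 155 mm, its top 60 mm above the desk.
- spacer_mid (a point): Loose flat dark grey metal plate on the desk, 120 mm long (its y axis), 46 mm wide (x), 8 mm thick, with a round 13 mm hole near each end at y = +45 and -45 mm and a long rectangular window 50 x 22 mm in the middle. This point is its centre, half-way up; z is up. The same either way round. The spacer, 90 g, goes on the pins first.
- cover_mid (a point): Loose flat dark grey metal plate on the desk, 120 mm long (its y axis), 46 mm wide (x), 12 mm thick, with a round 13 mm hole near each end at y = +45 and -45 mm and one round 22 mm port in the middle. This point is its centre, half-way up; z is up. The same either way round. The cover, 150 g, goes on top of the spacer.
- short_plate_mid (a point): Loose flat dark grey metal plate on the desk, 100 mm long (its y axis), 46 mm wide (x), 8 mm thick, with a round 13 mm hole near each end at y = +35 and -35 mm and a rectangular window 34 x 22 mm in the middle. This point is its centre, half-way up; z is up. The same either way round. It does not fit the pins; to be left alone.
- key_bow (a point): Loose key, 70 mm tall, 40 g, upright, its blade down in its stand. This point is the centre of its black bow (head): a flat block 10 mm thick (x), 36 mm wide (y), 40 mm tall (z up); its underside, 20 mm below, rests on the stand. Under it a steel blade 5 mm thick (x), 15 mm wide (y) runs 30 mm down, the last 5 mm 3.6 x 11 mm. The same either way round.
- keystand: Fixed grey block 50 x 56 mm (x, y), 38 mm high, with a slot 7.5 x 17.5 mm (x, y) through its middle that holds the key. Origin at the centre of its underside.
- slot (a point): Centre of the mouth of the key switch's slot, on the face of the steel barrel, 64 mm above the desk, z up; turns with the switch. The slot is 7.5 mm wide (x), 17.5 mm long (y), over 32 mm deep. The key is fully in when its bow's underside rests on the barrel's face: bow centre 20 mm above this point.
- switch (a joint): Angle of the key switch: 0 off (start), growing clockwise as seen from above, with a stop at 1.25 rad, on. Light friction (about 0.03 N m), no spring: it stays where it is left. The key has about 0.2 rad of play in the slot, so the key must turn up to about 0.2 rad further than the switch.
- controller: Laser controller, fixed grey box 130 x 120 mm (x, y), 60 mm high; the key switch is in its top, 20 mm from the middle towards -x. Origin at the centre of its underside.
- stamp: Loose self-inking stamp, 40 x 56 mm, 56 mm tall; origin at the centre of its underside. Leave alone.
- cap_box: Loose small cardboard box 45 x 50 mm, 32 mm tall; origin at the centre of its underside. Leave alone.
- cup: Loose blue cup, 80 mm across, 65 mm tall; origin at the centre of its underside. Leave alone.
- flask: Loose glass volumetric flask, 62 mm across, 115 mm tall; origin at the centre of its underside. Leave alone.
- flask_b: A second such flask.
- vial_jar: Loose amber jar, 48 mm across, 60 mm tall; origin at the centre of its underside. Leave alone.
Mind the look-alikes: they are no part of the job. What is shaped like the part that bears spacer_mid but purple is not meant.

How it is judged:
On the way, in this order (a step that is already met when the one before it is completed fails the run):
1. the spacer lies flat on the bed, over both pins (horizontal distance between spacer_mid and bed below 0.004 m and z of spacer_mid in the frame of bed between 0.001 and 0.007 m and angle between the y axis of spacer_mid and the y axis of bed, either way round below 0.08 rad and angle between spacer_mid's own z axis and vertical below 0.06 rad), for 0.2 s.
2. the cover lies flat on the spacer, over both pins (all of step 1 and horizontal distance between cover_mid and bed below 0.004 m and z of cover_mid in the frame of bed between 0.011 and 0.017 m and angle between the y axis of cover_mid and the y axis of bed, either way round below 0.08 rad and angle between cover_mid's own z axis and vertical below 0.06 rad), for 0.2 s.
3. the key is fully in the switch (all of step 2 and horizontal distance between key_bow and slot below 0.005 m and z of key_bow in the frame of slot below 0.023 m and angle between key_bow's own z axis and vertical below 0.15 rad), for 0.1 s.
4. the switch is turned to on (horizontal distance between key_bow and slot below 0.005 m and z of key_bow in the frame of slot below 0.023 m and angle between key_bow's own z axis and vertical below 0.15 rad and value of joint switch above 1.1 rad), for 0.2 s.
At the end, for the whole second after the job is handed in: Spacer flat on the bed, cover flat on it, both over both pins (centres within 4 mm in plan, 3 mm in height, 0.08 rad along, 0.06 rad tilt); key in the switch (within 5 mm in plan, bow centre under 23 mm above the mouth, tilt under 0.15 rad); switch beyond 1.1 rad; all at rest (all of step 2 and all of step 4 and linear speed of each of spacer, cover, key below 0.02 m/s); the robot touches nothing.
It fails at once if the switch is turned before the cover is on the pins (value of joint switch above 0.4 rad and not (horizontal distance between cover_mid and bed below 0.004 m and z of cover_mid in the frame of bed between 0.011 and 0.017 m and angle between the y axis of cover_mid and the y axis of bed, either way round below 0.08 rad and angle between cover_mid's own z axis and vertical below 0.06 rad)).
It fails at once if a bystander is shoved by more than 30 mm or knocked over (distance of any of short_plate_mid, stamp, cap_box, cup, flask, flask_b, vial_jar from where it was at the start of the episode above 0.03 m or angle between any of short_plate_mid, stamp, cap_box, cup, flask, flask_b, vial_jar's own z axis and vertical above 0.5 rad).
It also fails if it takes over 72 s, if anything falls off the work surface, if the arm or the gripper's body presses on something with over 40 N, if the wrist force passes 120 N, or if a joint passes its speed limit or range.

## Working session

There is one attempt and no reset: what is moved stays moved. The work goes in short steps, Python scripts to look and compute and a tool call to move; the robot and the scene stay as the last step left them, time stands still between calls to the robot, and variables do not carry over. Pictures are saved under pics/ and viewed, and the job is handed in when it is done.

Besides the shell and the picture viewer there is one more tool, called as name(argument=value, ...) on one line, values as JSON. arm_command: Moves the arm, as the interface text tells. Its arguments: {"type":"object","properties":{"grip":{"type":"array","items":{"type":"number"}},"linear":{"type":"array","items":{"type":"array","items":{"type":"number"}}},"yaw":{"type":"array","items":{"type":"number"}},"grip_force":{"type":"number"}},"required":["grip","linear","yaw"]}

```bash
ls; mkdir -p pics; python3 - <<'E'
from cell import observe,camera,get_calibration,arm
import cv2
for n in("scene","top"):
    cv2.imwrite(f"pics/{n}0.png",camera(n)[:,:,::-1]); print(n,get_calibration(n))
print(observe()); print(arm)
E
```

```text
pics
scene {'fx': 418.6286412435767, 'fy': 418.6286412435767, 'cx': 316.9198365677699, 'cy': 200.0559598145643, 'D': array([-0.07192067,  0.        ,  0.        ,  0.        ,  0.        ]), 'R': array([[-0.10019208,  0.99475924, -0.02038625],
       [ 0.66275043,  0.05144196, -0.74707135],
       [-0.74210742, -0.08836163, -0.66443119]]), 't': array([ 0.02047251, -0.29592567,  1.37782243])}
top {'fx': 452.6863977934238, 'fy': 452.6863977934238, 'cx': 322.3071037235875, 'cy': 197.66292312360804, 'D': array([0.03960355, 0.        , 0.        , 0.        , 0.        ]), 'R': array([[-1.92569244e-02, -9.99814546e-01, -2.09411475e-04],
       [-9.94158882e-01,  1.91702393e-02, -1.06210259e-01],
       [ 1.06194576e-01, -1.83709465e-03, -9.94343672e-01]]), 't': array([0.01304407, 0.52745167, 1.18674549])}
{'t': 0.1, 'joint_pos': array([-1.28603794e+00,  3.42661021e-01,  1.52493186e+00, -4.64098988e-05,
        1.27538469e+00, -1.46028608e-01]), 'qvel': array([ 0.0004832 , -0.00239373, -0.00264016, -0.00014087,  0.0009423 ,
        0.00027376]), 'joint_torque': array([ 2.13964297e-03, -4.34446728e+01, -2.46492022e+01, -1.51715544e-04,
        4.71915773e-03,  3.80324209e-06]), 'ee_pos': array([ 0.21911168, -0.47665006,  0.20108772]), 'orientation': array([-6.89252667e-04,  9.76890685e-01,  2.13738413e-01, -7.01353474e-05]), 'ft_force': array([ 0.77280607, -0.35111762, -0.33939648]), 'moment': array([-0.03934734, -0.00133103, -0.04785865]), 'gripper_width': 0.0857540777592151}
<Robot object at 0x7f068b20ba10>
```

View pics/scene0.png

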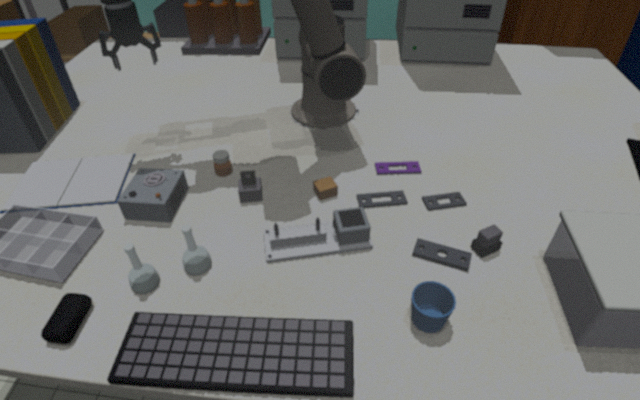

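View pics/top0.png

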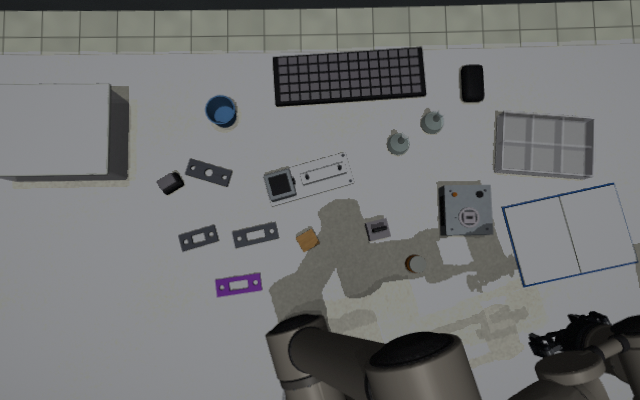

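Top view candidates for the spacer: the dark windowed plate at (256,235), the short dark one at (198,238) and the purple one at (239,285). The round-port plate at (209,172) is the cover. The stage is near (310,178), the key stand at (377,229) and the switch at (469,217). I'll look closer with crops.

```bash
cat > h.py <<'E'
import numpy as np,cv2
from cell import observe,camera,get_calibration
def cal(n):
    c=get_calibration(n); K=np.array([[c['fx'],0,c['cx']],[0,c['fy'],c['cy']],[0,0,1]]); return K,np.array(c['D'],float),np.array(c['R']),np.array(c['t'])
def ray(n,px):
    K,D,R,t=cal(n); u=cv2.undistortPoints(np.array(px,float).reshape(-1,1,2),K,D).reshape(-1,2)
    d=np.c_[u,np.ones(len(u))]@R; return -R.T@t,d
def plane(n,px,z):
    o,d=ray(n,px); return o+d*((z-o[2])/d[:,2])[:,None]
def proj(n,X):
    K,D,R,t=cal(n); return cv2.projectPoints(np.array(X,float).reshape(-1,1,3),cv2.Rodrigues(R)[0],t,K,D)[0].reshape(-1,2)
def crop(img,x0,y0,x1,y1,s,name):
    c=cv2.resize(img[y0:y1,x0:x1],None,fx=s,fy=s,interpolation=cv2.INTER_CUBIC)
    for x in range(x0//10*10+10,x1,10): cv2.line(c,((x-x0)*s,0),((x-x0)*s,6 if x%50 else 16),(255,0,0),1)
    for y in range(y0//10*10+10,y1,10): cv2.line(c,(0,(y-y0)*s),(6 if y%50 else 16,(y-y0)*s),(255,0,0),1)
    cv2.imwrite('pics/'+name,c[:,:,::-1])
def tri(p,q):
    # p in scene, q in top
    o1,d1=ray('scene',[p]);o2,d2=ray('top',[q]);d1=d1[0];d2=d2[0]
    s=np.linalg.lstsq(np.c_[d1,-d2],o2-o1,rcond=None)[0]
    a,b=o1+s[0]*d1,o2+s[1]*d2; return (a+b)/2,np.linalg.norm(a-b)
E
python3 - <<'E'
from h import *
t=cv2.imread('pics/top0.png')[:,:,::-1]
crop(t,150,140,290,260,5,'c1.png'); crop(t,255,140,365,215,7,'c2.png'); crop(t,360,170,500,275,5,'c3.png')
for name,(x0,y0,x1,y1),z in [('spacer',(228,218,285,252),.008),('short',(174,221,223,254),.008),('cover',(181,155,236,189),.012)]:
    g=cv2.cvtColor(np.ascontiguousarray(t[y0:y1,x0:x1]),cv2.COLOR_RGB2GRAY)
    _,m=cv2.threshold(g,0,255,cv2.THRESH_BINARY_INV+cv2.THRESH_OTSU)
    cs,_=cv2.findContours(m,cv2.RETR_EXTERNAL,cv2.CHAIN_APPROX_NONE); c=max(cs,key=cv2.contourArea).reshape(-1,2)+[x0,y0]
    P=plane('top',c,z)[:,:2]; r=cv2.minAreaRect((P*1000).astype(np.float32)); b=cv2.boxPoints(r); e=max([b[1]-b[0],b[2]-b[1]],key=np.linalg.norm)
    print(name,r,'long axis deg',np.degrees(np.arctan2(e[1],e[0]))%180)
E
```

```text
spacer ((433.5197448730469, 185.9048614501953), (47.530242919921875, 121.72393035888672), 11.785135269165039) long axis deg 101.78514
short ((427.77972412109375, 339.5265197753906), (47.47684097290039, 100.7879638671875), 15.958046913146973) long axis deg 105.95804
cover ((605.1055908203125, 311.8049011230469), (122.89730834960938, 47.64404296875), 72.32482147216797) long axis deg 72.32484
```

View pics/c1.png

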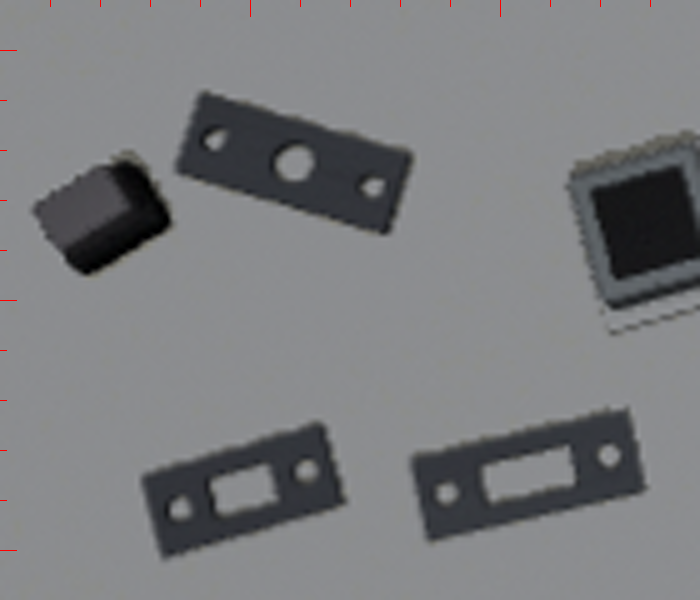

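View pics/c2.png

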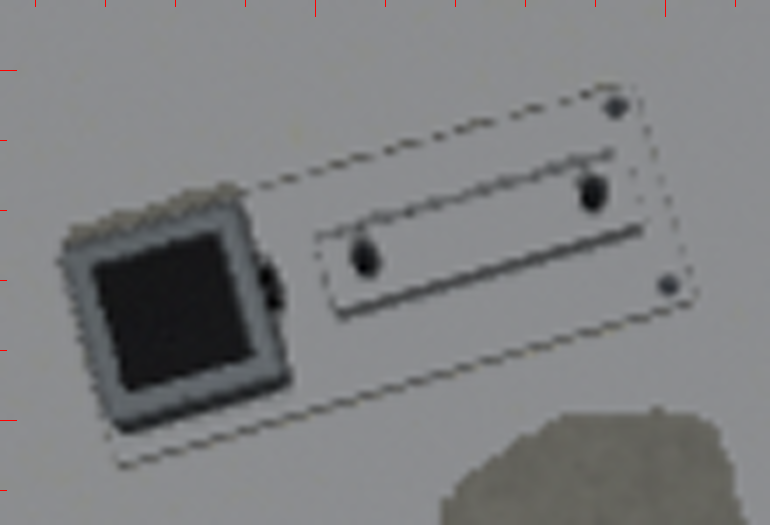

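View pics/c3.png

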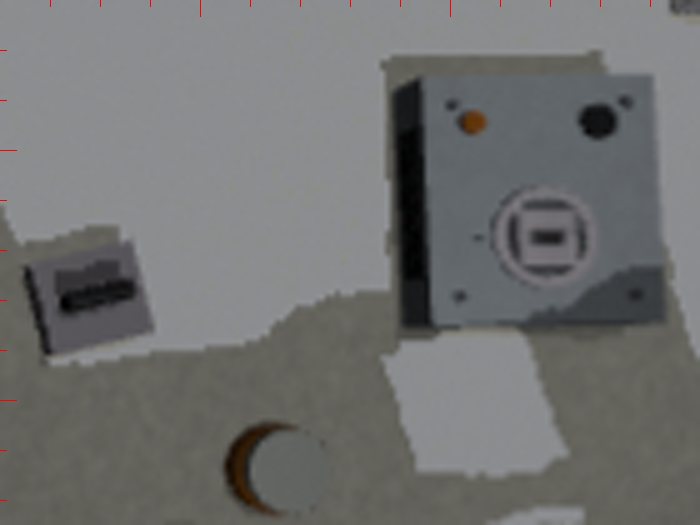

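The crop confirms it: the spacer is the long-windowed dark plate at (256,235), the short plate is at (198,238), and the cover is at (209,172). Next I'll measure the bed, pins, key and switch in both views.

```bash
python3 - <<'E'
from h import *
s=cv2.imread('pics/scene0.png')[:,:,::-1]
crop(s,255,200,375,270,6,'s2.png'); crop(s,115,140,275,225,5,'s3.png')
for n in('scene','top'): print(n,ray(n,[[0,0]])[0])
t=cv2.imread('pics/top0.png')
for n,im,rois in(('top',t,((302,170,313,183),(334,160,345,173))),('scene',cv2.imread('pics/scene0.png'),((272,220,282,240),(313,215,324,234)))):
  for x0,y0,x1,y1 in rois:
    g=cv2.cvtColor(im[y0:y1,x0:x1],cv2.COLOR_BGR2GRAY); m=(g<70).astype(np.uint8); k,l,st,c=cv2.connectedComponentsWithStats(m)
    i=1+np.argmax(st[1:,4]); print(n,st[i][:2]+[x0,y0],st[i][2:],c[i]+[x0,y0]); print(g)
E
```

```text
scene [1.22066829 0.11660442 0.69480796]
top [0.39859602 0.00511044 1.23605637]
top [305 174] [ 4  5 14] [306.57142857 176.42857143]
[[141 141 142 142 141 135 110 110 109 109 102]
 [141 141 141 135 110 108 101  99  94 121 135]
 [135 110 110 103  79 115 136 135 135 139 141]
 [106  95 119 108  99 113 141 141 141 141 141]
 [136 134 133  98  67  80 120 141 142 141 141]
 [141 141 132  77  36  44  77 141 141 141 141]
 [141 141 130  57  25  28  54 119 141 142 140]
 [142 141 131  68  21  22  41  96 141 141 142]
 [142 142 139 121  18  20  51 113 141 141 141]
 [141 141 141 134  95  72  88 137 141 141 141]
 [141 142 140 140 134 133 134 141 141 141 142]
 [141 141 141 141 141 141 141 141 141 138 119]
 [122 142 141 142 140 141 135 102  80  78  73]]
top [338 165] [ 4  5 14] [339.14285714 167.28571429]
[[141 141 141 141 141 141 141 140 142 141 142]
 [141 142 140 141 141 142 135 107 114 141 142]
 [141 136 107 107 107 106 103  91 114 141 141]
 [108 105  98  95  89 121 135 135 137 142 141]
 [ 90 111 129 130  99 114 141 141 141 141 136]
 [134 137 135 105  79  55  70 103 141 141 139]
 [141 142 135  95  4
[... 1460 characters left out ...]
 149 134  96  76  80 112 140 152 153 155]
 [154 149 122  83  53  60 103 135 150 154 153]
 [155 147 118  82  48  55  96 131 151 153 153]
 [153 144 123  77  48  55  86 128 148 150 152]
 [148 142 118  79  53  56  88 125 144 149 150]
 [147 136 117  74  55  60  90 129 143 148 147]
 [146 139 114  78  58  54  90 129 147 154 151]
 [154 145 123  82  58  56  90 130 150 154 151]
 [155 147 123  83  54  56  87 129 149 154 151]
 [157 146 120  85  60  55  88 129 150 154 154]
 [154 145 125  89  65  58  96 129 149 155 153]
 [154 149 134 109  80  82  99 133 148 153 156]
 [152 153 144 126 105  98 106 132 144 155 153]
 [156 154 149 133 116 104 110 127 142 147 147]
 [150 148 148 133 115  99 100 110 126 128 127]]
```

View pics/s2.png

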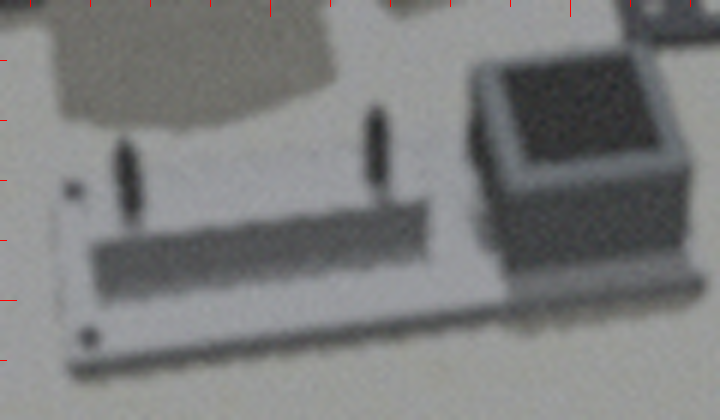

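View pics/s3.png

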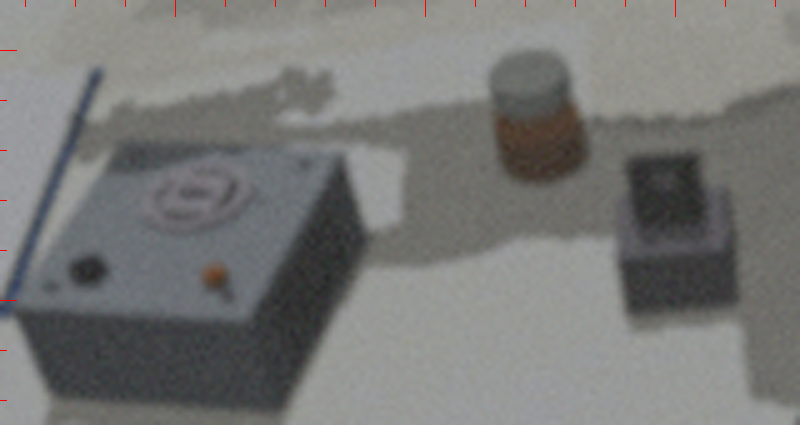

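```bash
python3 - <<'E'
from h import *
t=cv2.imread('pics/top0.png'); s=cv2.imread('pics/scene0.png')
def cen(im,x0,y0,x1,y1,bg):
    g=cv2.cvtColor(im[y0:y1,x0:x1],cv2.COLOR_BGR2GRAY).astype(float); w=np.clip(bg-g,0,None); w[w<25]=0
    ys,xs=np.mgrid[y0:y1,x0:x1]; return np.array([(w*xs).sum(),(w*ys).sum()])/w.sum()
tl=cen(t,305,174,310,180,141); tr=cen(t,337,165,342,171,141)
sr=cen(s,273,222,280,237,150); sl=cen(s,314,217,322,233,150)
print(tl,tr,sr,sl)
P=plane('top',[tl,tr],.0545); v=P[0]-P[1]
print('top',P,np.linalg.norm(v),'ang',np.degrees(np.arctan2(v[1],v[0])),'mid',P.mean(0))
for a,b in((sl,tl),(sr,tr)): print(tri(a,b))
Q=plane('scene',[sl,sr],.0545); print('scene',Q,Q.mean(0))
# stage slab corners from top (z=.012) crop2 coords /7
c=np.array([[612,88],[692,302],[118,466]])/7+[255,140]-0.5
W=plane('top',c,.012); e=W[1]-W[2]; print(W, np.degrees(np.arctan2(-e[1],-e[0]))); 
# stage origin: right-bottom corner is (x=-45,y=-75); right-top (45,-75)
for A in np.radians([105,106,107,np.degrees(np.arctan2(-e[1],-e[0]))]):
    y=np.array([np.cos(A),np.sin(A)]);x=np.array([y[1],-y[0]])
    print((W[0,:2]-45e-3*x+75e-3*y),(W[1,:2]+45e-3*x+75e-3*y))
# bed top corners z=.038
c=np.array([[318,237],[612,153],[640,230],[338,315]])/7+[255,140]-0.5
W=plane('top',c,.038);print('bed',W,W.mean(0),np.degrees(np.arctan2(*(W[0]-W[1])[[1,0]])),np.degrees(np.arctan2(*(W[3]-W[2])[[1,0]])),np.linalg.norm(W[0]-W[3]))
# plates holes
for nm,roi,z in(('spacer',[(447,491),(610,455),(529,474)],.004),('cover',[(214,138),(373,186),(295,162)],.006)):
    W=plane('top',np.array(roi)/5+[150,140]-.5,z);v=W[0]-W[1];print(nm,W,np.linalg.norm(v),np.degrees(np.arctan2(v[1],v[0])),W[:2].mean(0))
# key / switch
c=np.array([[490,237],[595,237],[543,188],[543,287]])/5+[360,170]-.5; W=plane('top',c,.064);print('switch',W,W.mean(0))
c=np.array([[532,238],[563,237]])/5+[360,170]-.5;W=plane('top',c,.064);v=W[0]-W[1];print('slot',W.mean(0),np.degrees(np.arctan2(v[1],v[0])),np.linalg.norm(v))
c=np.array([[418,75],[652,75],[664,322],[428,327]])/5+[360,170]-.5;W=plane('top',c,.06);print('ctl',W,W.mean(0)); 
for i in range(4): 
    v=W[i]-W[(i+1)%4]; print(np.degrees(np.arctan2(v[1],v[0])),np.linalg.norm(v))
c=np.array([[25,268],[133,240],[154,329],[50,355]])/5+[360,170]-.5;W=plane('top',c,.038);print('stand',W,W.mean(0))
for i in range(4): 
    v=W[i]-W[(i+1)%4]; print(np.degrees(np.arctan2(v[1],v[0])),np.linalg.norm(v))
c=np.array([[60,300],[132,285]])/5+[360,170]-.5;W=plane('top',c,.038);print('keyblob',W)
E
```

```text
[306.69815303 176.52717678] [339.22990271 167.14900154] [275.95976591 229.7020239 ] [317.32175503 224.60786106]
top [[ 0.5816364   0.04301291  0.0545    ]
 [ 0.60502458 -0.04335894  0.0545    ]] 0.08948242363685127 ang 105.1514754637073 mid [ 5.93330492e-01 -1.73013167e-04  5.45000000e-02]
(array([0.58221096, 0.04155662, 0.05207723]), np.float64(0.003093577693740322))
(array([ 0.60562911, -0.04510435,  0.05297482]), np.float64(0.0034236502148304424))
scene [[ 0.58483658  0.04031398  0.0545    ]
 [ 0.60728765 -0.04642537  0.0545    ]] [ 0.59606212 -0.00305569  0.0545    ]
[[ 0.65424019 -0.05347877  0.012     ]
 [ 0.56889608 -0.08264488  0.012     ]
 [ 0.50905335  0.14147443  0.012     ]] 104.94993167019393
[0.5913621  0.00731881] [0.59295131 0.00144641]
[0.59031061 0.00621218] [0.59148005 0.00185342]
[0.5892786  0.00508736] [0.59000192 0.0022347 ]
[0.59141525 0.00737374] [0.59302479 0.00142536]
bed [[ 0.59311186  0.06152028  0.038     ]
 [ 0.62350102 -0.05163803  0.038     ]
 [ 0.59344247 -0.0616364   0.038     ]
 [ 0.56288509  0.0543217   0.038     ]] [0.59323511 0.00064189 0.038    
[... 822 characters left out ...]
43301325  0.06      ]
 [ 0.42142024 -0.31216013  0.06      ]] [ 0.48657554 -0.37324801  0.06      ]
88.85308145379919 0.12117106595148155
-0.6558710528273919 0.12837319223097307
-89.76828478921433 0.12085410769598108
179.48684428165114 0.13128418343138196
stand [[ 0.4567588  -0.10735614  0.038     ]
 [ 0.47049674 -0.16490542  0.038     ]
 [ 0.42337142 -0.17431373  0.038     ]
 [ 0.41074637 -0.11914842  0.038     ]] [ 0.44034333 -0.14143093  0.038     ]
103.42615355577682 0.05916629886833603
11.290346754728569 0.04805529675900381
-77.10936318081411 0.05659154879950168
-165.6253535128756 0.047499494105959925
keyblob [[ 0.439532   -0.12531851  0.038     ]
 [ 0.44672903 -0.16355016  0.038     ]]
```

Top-camera estimates: bed (0.593, 0.000) with its long axis at 105.0°, spacer (0.434, 0.186) at 101.5°, cover (0.606, 0.313) at 72.2°. The scene camera puts the pins about 3 mm away from the top estimate. I'll check whether that offset is the same on the plates, and start moving the arm.

```bash
python3 - <<'E'
from h import *
s=cv2.imread('pics/scene0.png')[:,:,::-1]
for name,(x0,y0,x1,y1),z in [('spacer',(352,186,412,211),.008),('short',(418,190,470,212),.008),('cover',(408,236,474,274),.012),('purple',(370,158,425,178),.008)]:
    g=cv2.cvtColor(np.ascontiguousarray(s[y0:y1,x0:x1]),cv2.COLOR_RGB2GRAY)
    _,m=cv2.threshold(g,0,255,cv2.THRESH_BINARY_INV+cv2.THRESH_OTSU)
    cs,_=cv2.findContours(m,cv2.RETR_CCOMP,cv2.CHAIN_APPROX_NONE)
    for c in sorted(cs,key=cv2.contourArea)[::-1][:4]:
        M=cv2.moments(c)
        if M['m00']<4: continue
        p=[M['m10']/M['m00']+x0,M['m01']/M['m00']+y0]; print(name,M['m00'],p,plane('scene',[p],z/2),proj('top',plane('scene',[p],z/2)))
E
```

```text
spacer 673.0 [380.5019811788014, 199.58073303615652] [[0.43513155 0.18179899 0.004     ]] [[256.98502202 233.78051206]]
spacer 99.0 [381.07070707070704, 199.12626262626262] [[0.43331636 0.18322689 0.004     ]] [[256.45937162 234.46290392]]
spacer 4.0 [363.5, 201.0] [[0.44368146 0.13989912 0.004     ]] [[272.43514988 230.31025715]]
short 549.5 [443.48316651501364, 201.03427358204428] [[0.42850983 0.33699993 0.004     ]] [[199.43906674 237.42224518]]
short 65.0 [443.53846153846155, 201.03846153846155] [[0.42851494 0.33713484 0.004     ]] [[199.38887667 237.4214072 ]]
cover 1032.0 [441.98223514211884, 254.68604651162792] [[0.60686167 0.31183243 0.006     ]] [[209.1139619  171.94630822]]
cover 34.0 [441.45588235294116, 254.55882352941177] [[0.60658184 0.31073798 0.006     ]] [[209.51448424 172.03999587]]
cover 16.5 [472.0909090909091, 245.56565656565655] [[0.57513131 0.38156095 0.006     ]] [[183.36612473 183.88208977]]
purple 491.5 [397.11902339776196, 167.85181417429638] [[0.30158699 0.22839866 0.004     ]] [[239.65232288 284.22734602]]
purple 73.0 [397.16438356164383, 167.90182648401827] [[0.30180228 0.2285115  0.004     ]] [[239.61025562 284.14642103]]
```

arm_command(grip=[-1, -1, -1, -1, -1, -1], linear=[[21.5, 17.7, 0], [21.5, 17.7, 0], [21.5, 17.7, 0], [21.5, 17.7, 0], [21.5, 17.7, 0], [21.5, 17.7, 0]], yaw=[8.5, 17, 25.5, 34, 42.5, 45])

```text
t: 0.7
ee_pos: [0.4363, -0.2973, 0.2014]
orientation: [-0.0, 0.819, 0.574, 0.0]
ft_force: [-0.2, -1.2, 0.6]
gripper_width: 0.0853
```

arm_command(grip=[-1, -1, -1, -1, -1, -1, -1, -1, -1, -1], linear=[[0, 48.6, -5], [0, 48.6, -5], [0, 48.6, -5], [0, 48.6, -5], [0, 48.6, -5], [0, 48.6, -5], [0, 48.6, -5], [0, 48.6, -5], [0, 48.6, -5], [0, 48.6, -5]], yaw=[31.8, 31.8, 31.8, 31.8, 31.8, 31.8, 31.8, 31.8, 31.8, 31.8])

```text
t: 1.7
ee_pos: [0.4335, 0.1886, 0.1513]
orientation: [-0.0, 0.632, 0.775, -0.0]
ft_force: [0.6, -1.2, 0.4]
gripper_width: 0.0853
```

```bash
python3 - <<'E'
from h import *
p=observe()['ee_pos'];print(p,observe()['t'])
for n in('scene','top'):
    im=camera(n); 
    P=[p+[0,0,0],p+[0,0,.013]]; q=proj(n,P); print(n,q)
    x,y=q[0].astype(int); im=im.copy()
    crop(im,max(0,x-55),max(0,y-50),x+55,y+40,6,f'{n}1.png'); print(x-55,y-50)
E
```

```text
[0.43346984 0.18855384 0.15126765] 1.7
scene [[388.7063209  150.30114604]
 [389.23650829 145.495988  ]]
333 100
top [[245.28151901 232.88081423]
 [244.34704349 232.72208262]]
190 182
```

View pics/scene1.png

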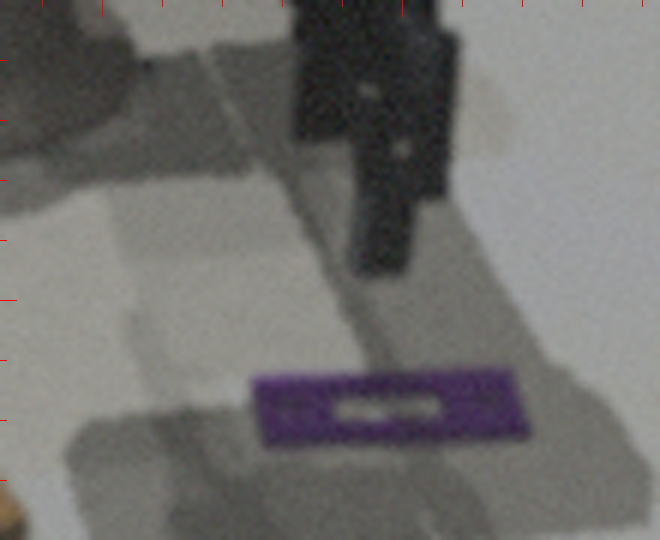

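View pics/top1.png

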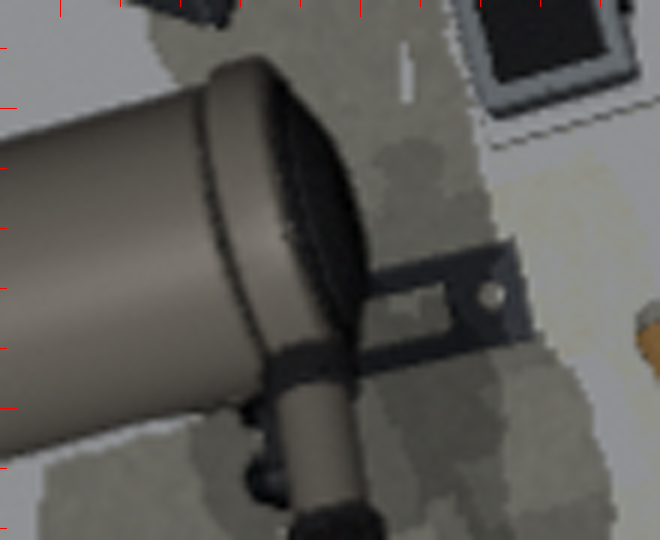

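```bash
python3 - <<'E'
from h import *
p=observe()['ee_pos'];a=np.radians(11.5);u=np.array([np.cos(a),np.sin(a),0]);v=np.array([-u[1],u[0],0])
for d in(.043,.057): print(d,[proj('scene',p+u*d+v*w+[0,0,.013])[0].round(1) for w in(-.011,0,.011)])
E
```

```text
0.043 [array([389.4, 157.2]), array([394.4, 156.8]), array([399.4, 156.5])]
0.057 [array([390.9, 161. ]), array([396. , 160.7]), array([401. , 160.3])]
```

```bash
python3 - <<'E'
from h import *
p=observe()['ee_pos'];a=np.radians(11.5);u=np.array([np.cos(a),np.sin(a),0]);im=camera('scene').copy()
crop(im,320,50,460,150,5,'s4.png')
for d in(-.05,.05): print(proj('scene',p+u*d+[0,0,.013])); 
print(p,observe()['orientation'],proj('scene',p))
E
```

```text
[[384.82055776 133.49827254]]
[[395.19553086 158.72475626]]
[0.43321928 0.18985633 0.15088767] [-3.89456207e-04  6.31127137e-01  7.75679131e-01 -5.20187950e-04] [[389.269692   150.40185495]]
```

View pics/s4.png

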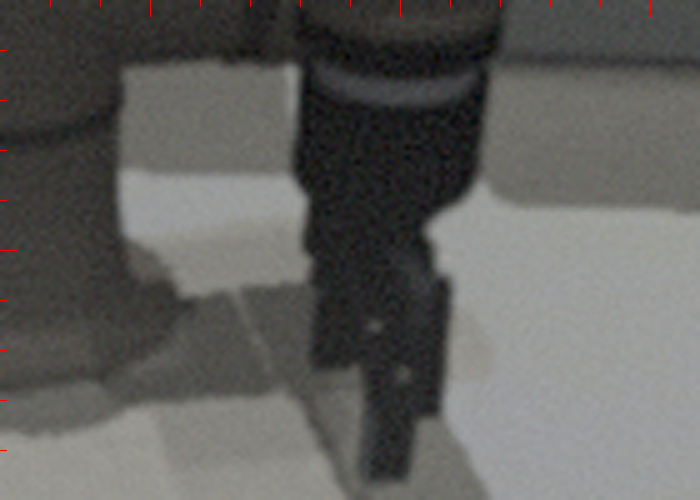

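```bash
python3 - <<'E'
from h import *
p=np.array([.2191,-.4767,.2011]);a=np.radians(-65.3);u=np.array([np.cos(a),np.sin(a),0])
for d in(-.05,0,.05): print([proj('scene',p+u*d+[0,0,z])[0].round(0) for z in(0,.013,.03,.05)]); 
crop(cv2.imread('pics/scene0.png')[:,:,::-1],80,0,190,90,6,'s5.png')
E
```

```text
[array([160.,  78.]), array([159.,  73.]), array([157.,  68.]), array([155.,  61.])]
[array([142.,  81.]), array([140.,  77.]), array([139.,  71.]), array([136.,  64.])]
[array([123.,  84.]), array([121.,  80.]), array([119.,  74.]), array([117.,  67.])]
```

View pics/s5.png

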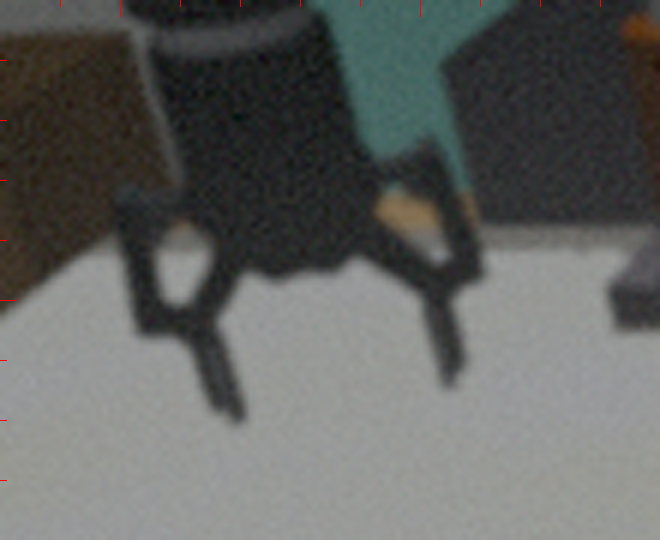

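The fingertips in the scene view sit about 13 px above the projected TCP, too much for calibration error. I'll lower partway and look again before reaching the desk.

arm_command(grip=[-1, -1, -1, -1], linear=[[0.05, -0.4, -5], [0.05, -0.4, -10.5], [0.05, -0.4, -10.5], [0.05, -0.4, -10.5]], yaw=[0, 0, 0, 0])

```text
t: 2.25
ee_pos: [0.4344, 0.181, 0.0465]
orientation: [-0.001, 0.633, 0.774, -0.001]
ft_force: [-0.6, 0.6, 0.3]
gripper_width: 0.0855
```

```bash
python3 - <<'E'
from h import *
o=observe();p=o['ee_pos'];a=np.radians(11.5);u=np.array([np.cos(a),np.sin(a),0]);print(p,o['orientation'],o['ft_force'])
im=camera('scene').copy(); crop(im,330,130,450,220,6,'s6.png')
crop(camera('top'),180,170,320,290,5,'t6.png')
for d in(-.05,.05): print([proj('scene',p+u*d+[0,0,z])[0].round(1) for z in(0,.013,.04)]); 
for d in(-.05,.05): print([proj('top',p+u*d+[0,0,z])[0].round(1) for z in(0,.013,.04)]); 
E
```

```text
[0.4344089  0.18097198 0.04654844] [-7.43542619e-04  6.33302614e-01  7.73903118e-01 -1.10027832e-03] [-0.62245561  0.55795382  0.3452916 ]
[array([377.3, 173.5]), array([377.7, 169.4]), array([378.5, 160.6])]
[array([386.2, 199.8]), array([386.7, 195.6]), array([387.8, 186.6])]
[array([258.8, 252.4]), array([258.1, 252.5]), array([256.6, 252.6])]
[array([251.1, 215. ]), array([250.3, 214.7]), array([248.6, 213.9])]
```

View pics/s6.png

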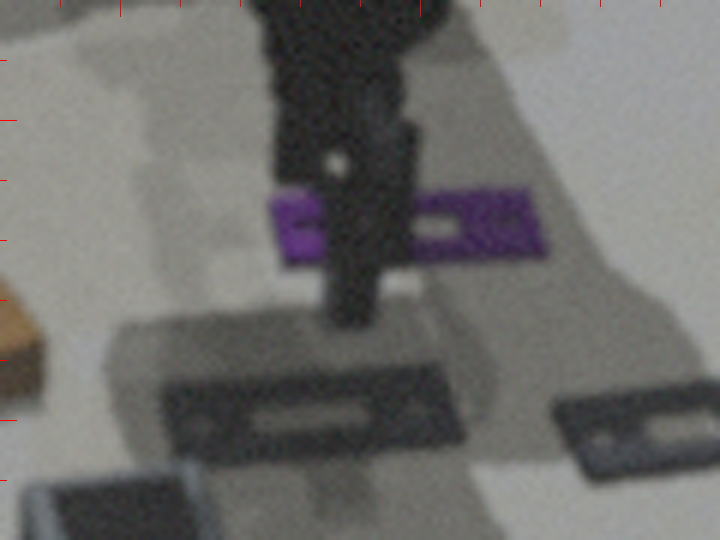

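View pics/t6.png

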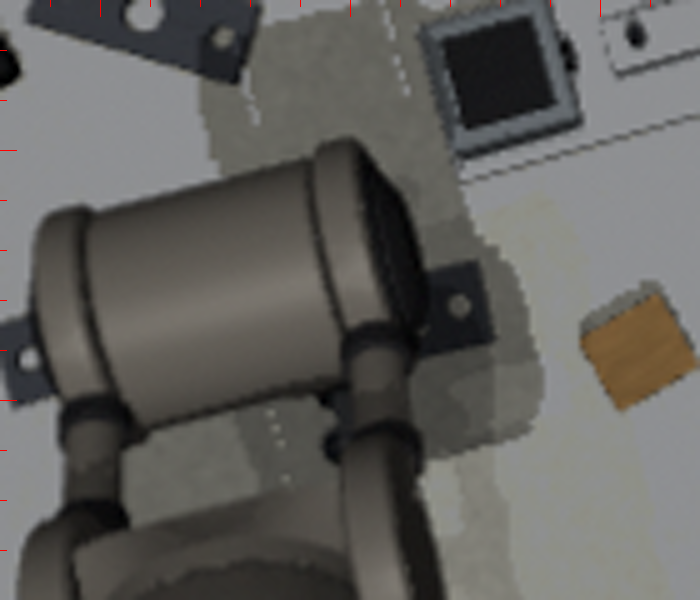

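arm_command(grip=[-1, -1, -1, -1], linear=[[0, 0, -3], [0, 0, -3.5], [0, 0, -3.5], [0, 0, -3.5]], yaw=[0, 0, 0, 0])

```text
t: 2.75
ee_pos: [0.4358, 0.1822, 0.0132]
orientation: [0.001, 0.633, 0.774, 0.001]
ft_force: [0.5, -0.2, -0.3]
gripper_width: 0.0856
```

```bash
python3 - <<'E'
from h import *
for i in range(4):
    o=observe();p=o['ee_pos'];print(o['t'],p,o['ft_force'])
    im=camera('scene').copy()
crop(im,330,130,450,220,6,'s7.png')
a=np.radians(11.5);u=np.array([np.cos(a),np.sin(a),0])
for d in(-.05,.05): print([proj('scene',p+u*d+[0,0,z])[0].round(1) for z in(0,.013,.04)]); 
E
```

```text
2.75 [0.43580426 0.18217036 0.01322379] [ 0.50873879 -0.16998221 -0.3499244 ]
2.8 [0.43582343 0.18219613 0.01319932] [ 0.34466425 -0.06742794 -0.36196411]
2.85 [0.43569316 0.18219034 0.01302689] [ 0.07757414  0.15844064 -0.41804527]
2.9 [0.43553972 0.18215373 0.01282311] [ 0.06640246 -0.84165867  0.0828261 ]
[array([376.7, 184.2]), array([377.1, 180.2]), array([377.9, 171.8])]
[array([385.4, 210.8]), array([385.9, 206.8]), array([387. , 198.2])]
```

View pics/s7.png

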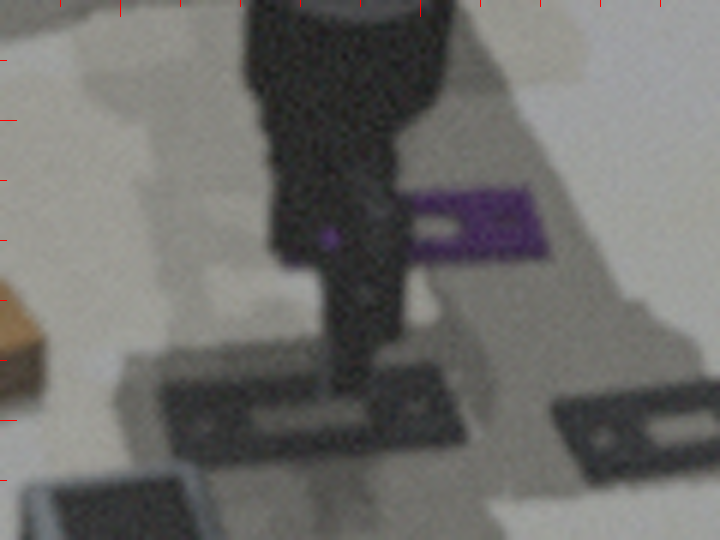

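```bash
python3 - <<'E'
from h import *
p=np.array([.2191,-.4767,.2011]);a=np.radians(-65.3);u=np.array([np.cos(a),np.sin(a),0])
for d in(-.05,0,.05): print([proj('top',p+u*d+[0,0,z])[0].round(0) for z in(0,.013,.03,.05,.1)]); 
im=cv2.imread('pics/top0.png')[:,:,::-1].astype(float); im=np.clip(im*2.2,0,255).astype(np.uint8)
crop(im,520,300,640,400,6,'t7.png')
E
```

```text
[array([522., 334.]), array([525., 335.]), array([528., 337.]), array([533., 339.]), array([544., 344.])]
[array([542., 324.]), array([545., 325.]), array([549., 327.]), array([554., 328.]), array([567., 333.])]
[array([562., 314.]), array([566., 315.]), array([570., 316.]), array([575., 318.]), array([589., 322.])]
```

View pics/t7.png

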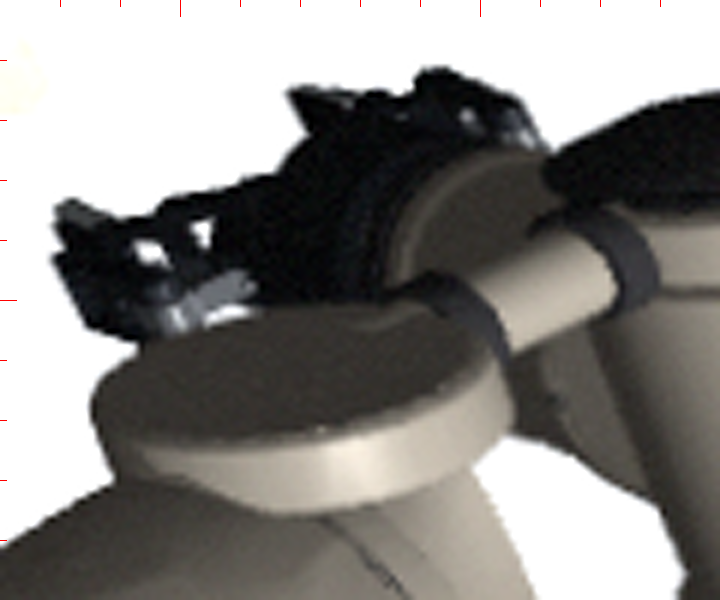

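```bash
python3 - <<'E'
from h import *
print(tri((119.3,69.5),(568,315)),tri((154.7,64),(531,334)))
E
```

```text
(array([ 0.24594323, -0.51217755,  0.24677617]), np.float64(0.0038352423019628115)) (array([ 0.20694176, -0.43117095,  0.24532795]), np.float64(0.0002413862070210272))
```

Triangulating the tips in the start images puts them about 45 mm above the reported TCP when open. I'll half-close here, above the plate, to see where the tips end up.

arm_command(grip=[0.5, 0.5, 0.5, 0.5, 0.5], linear=[[0, 0, 0], [0, 0, 0], [0, 0, 0], [0, 0, 0], [0, 0, 0]], yaw=[0, 0, 0, 0, 0], grip_force=40)

```text
t: 3.45
ee_pos: [0.4347, 0.182, 0.0117]
orientation: [-0.0, 0.633, 0.774, -0.0]
ft_force: [0.3, -0.0, 0.4]
gripper_width: 0.0216
```

```bash
python3 - <<'E'
from h import *
o=observe();p=o['ee_pos'];print(o['t'],p,o['ft_force'],o['gripper_width'])
im=camera('scene').copy()
crop(im,330,130,450,220,6,'s8.png')
a=np.radians(11.5);u=np.array([np.cos(a),np.sin(a),0])
for d in(-.02,.02): print([proj('scene',p+u*d+[0,0,z])[0].round(1) for z in(0,.013,.04)]); 
E
```

```text
3.45 [0.43474835 0.18195592 0.01166349] [ 0.27262506 -0.02058236  0.43372493] 0.021560541345070957
[array([379.1, 191.9]), array([379.5, 188. ]), array([380.4, 179.5])]
[array([382.6, 202.5]), array([383. , 198.5]), array([384., 190.])]
```

View pics/s8.png

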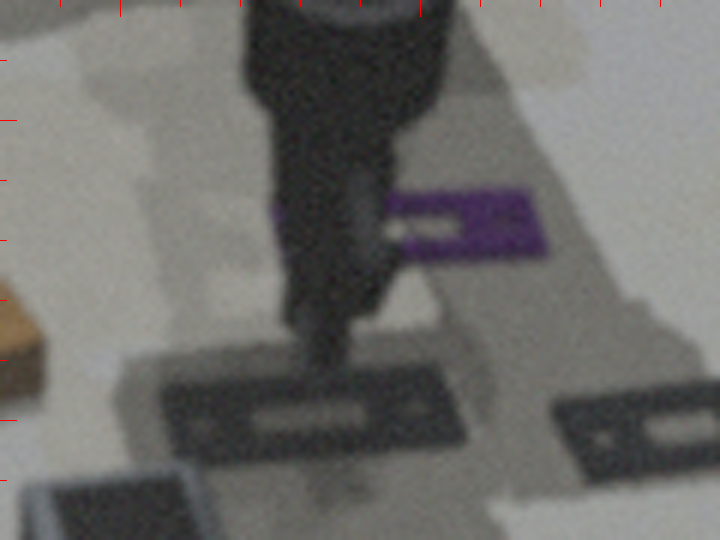

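arm_command(grip=[-0.6, -0.6, -0.6, -0.6, -0.6, -0.6, -0.6], linear=[[0, 0.2, 0], [0, 0.2, 0], [0, 0.2, -0.5], [0, 0.2, -1], [0, 0.2, -1.5], [0, 0.2, -2], [0, 0.2, -2]], yaw=[0, 0, 0, 0, 0, 0, 0])

```text
t: 4.2
ee_pos: [0.4341, 0.1838, -0.0092]
orientation: [-0.0, 0.633, 0.774, -0.001]
ft_force: [0.2, -0.7, -0.2]
gripper_width: 0.0683
```

```bash
python3 - <<'E'
from h import *
o=observe();p=o['ee_pos'];print(o['t'],p,o['ft_force'],o['gripper_width'],o['joint_pos'])
im=camera('scene').copy()
crop(im,330,130,450,220,6,'s9.png')
E
```

```text
4.2 [ 0.43414568  0.18377681 -0.00916399] [ 0.17424497 -0.72968031 -0.19784941] 0.06833445809266527 [ 2.37677809e-01  5.41136614e-01  1.91277608e+00 -3.51320207e-05
  6.89302832e-01  3.73074707e-02]
```

View pics/s9.png

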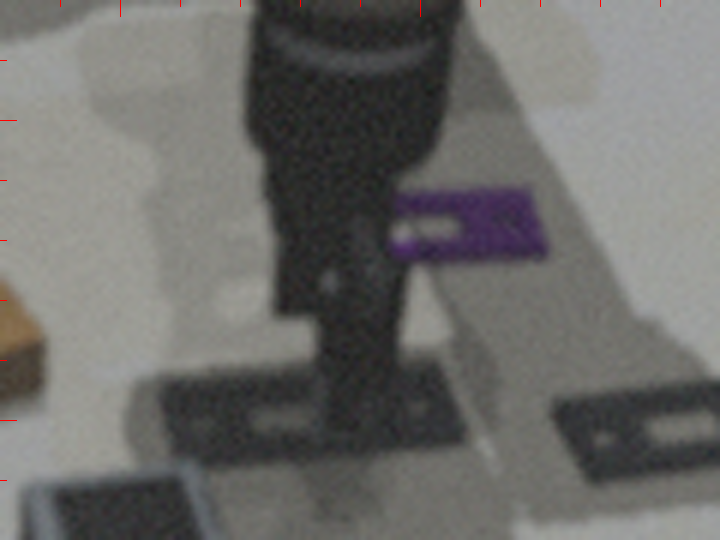

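arm_command(grip=[-0.6, -0.6, -0.6, -0.6, -0.6], linear=[[0, 0.1, -0.5], [0, 0.1, -1], [0, 0.1, -1.3], [0, 0.1, -1.3], [0, 0.1, -1.3]], yaw=[0, 0, 0, 0, 0])

```text
t: 4.75
ee_pos: [0.4347, 0.185, -0.0214]
orientation: [-0.0, 0.633, 0.774, -0.0]
ft_force: [-0.0, -0.5, -0.0]
gripper_width: 0.0685
```

```bash
python3 - <<'E'
from h import *
o=observe();p=o['ee_pos'];print(o['t'],p,o['ft_force'],o['gripper_width'])
im=camera('scene').copy()
crop(im,330,130,450,220,6,'s10.png')
a=np.radians(11.5);u=np.array([np.cos(a),np.sin(a),0])
for z in (0,.01,.02): print(proj('scene',[*(p+u*.045)[:2],z]))
E
```

```text
4.75 [ 0.43471599  0.18496267 -0.02136215] [-0.00051242 -0.50288738 -0.04185867] 0.06851069900794873
[[385.6603519 213.0978265]]
[[386.03292879 210.05949663]]
[[386.40995364 206.98036607]]
```

View pics/s10.png

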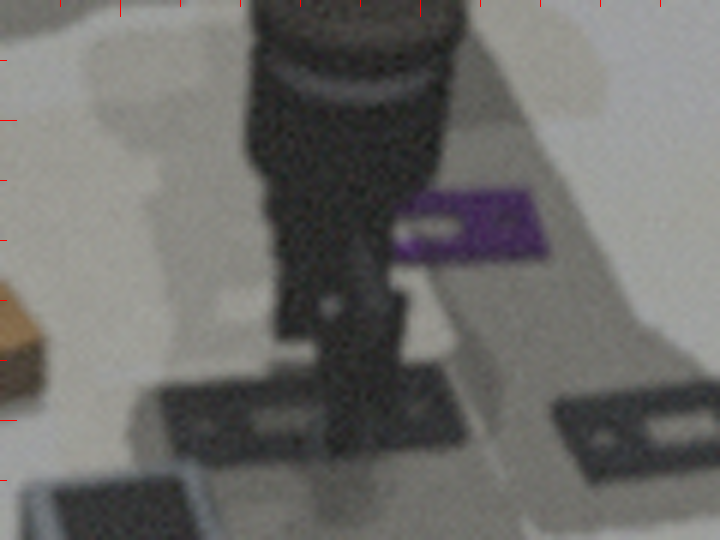

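arm_command(grip=[-0.6, -0.6, -0.6, -0.6, -0.6], linear=[[0, 0, -0.5], [0, 0, -1], [0, 0, -1.4], [0, 0, -1.4], [0, 0, -1.4]], yaw=[0, 0, 0, 0, 0])

```text
t: 5.3
ee_pos: [0.4347, 0.1849, -0.0355]
orientation: [-0.0, 0.633, 0.774, -0.0]
ft_force: [0.3, -0.5, 0.6]
gripper_width: 0.0682
```

```bash
python3 - <<'E'
from h import *
o=observe();p=o['ee_pos'];print(o['t'],p,o['ft_force'],o['gripper_width'])
im=camera('scene').copy()
crop(im,330,130,450,220,6,'s11.png')
E
```

```text
5.3 [ 0.43466327  0.18494956 -0.03547545] [ 0.33978935 -0.54507987  0.57240119] 0.06815823244564063
```

View pics/s11.png

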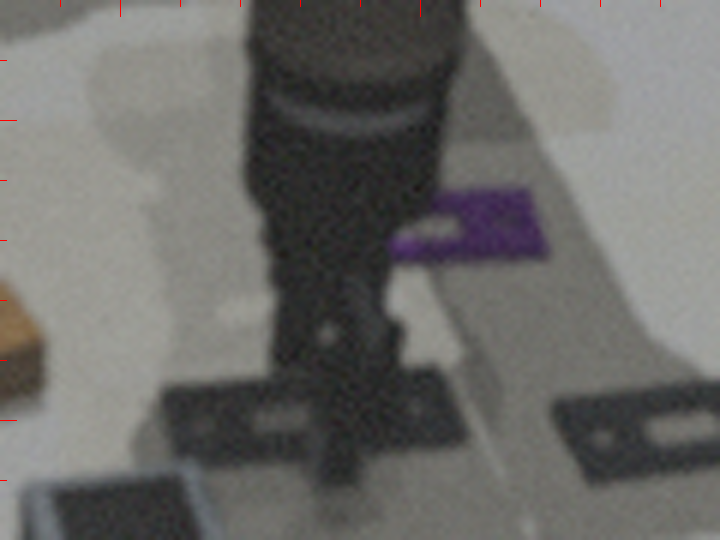

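arm_command(grip=[0.4, 0.4, 0.4, 0.4, 0.4, 0.4], linear=[[0, 0, -0.2], [0, 0, -0.2], [0, 0, -0.2], [0, 0, -0.2], [0, 0, -0.2], [0, 0, -0.2]], yaw=[0, 0, 0, 0, 0, 0], grip_force=50)

```text
t: 5.95
ee_pos: [0.4358, 0.1853, -0.0319]
orientation: [0.001, 0.633, 0.774, 0.002]
ft_force: [-14.1, -4.0, 65.1]
gripper_width: 0.0449
```

arm_command(grip=[0.4, 0.4, 0.4, 0.4, 0.4, 0.4], linear=[[0, 0, 0.4], [0, 0, 0.6], [0, 0, 1.5], [0, 0, 3], [0, 0, 3], [0, 0, 3]], yaw=[0, 0, 0, 0, 0, 0])

```text
t: 6.55
ee_pos: [0.4348, 0.1849, -0.0075]
orientation: [0.0, 0.633, 0.774, 0.0]
ft_force: [-0.2, -0.2, -0.8]
gripper_width: 0.0445
```

```bash
python3 - <<'E'
from h import *
o=observe();p=o['ee_pos'];print(o['t'],p,o['ft_force'],o['gripper_width'])
im=camera('scene').copy()
crop(im,330,130,450,220,6,'s12.png')
E
```

```text
6.55 [ 0.43481674  0.184946   -0.00746269] [-0.18754754 -0.15970829 -0.75667395] 0.044458882145057055
```

View pics/s12.png

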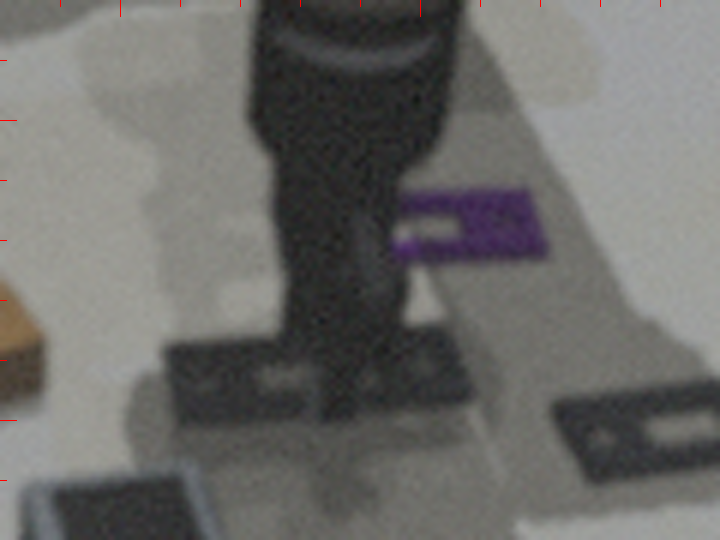

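arm_command(grip=[0.4, 0.4, 0.4, 0.4, 0.4, 0.4, 0.4, 0.4, 0.4, 0.4], linear=[[0, 0, 4.5], [0, 0, 8.2], [3, -3.5, 8.2], [6, -7, 8.2], [9, -10.5, 8.2], [12, -14, 8.2], [14.5, -16.9, 8.2], [16, -18.6, 8.2], [16, -18.6, 8.2], [16, -18.6, 8.2]], yaw=[0, 0, 3.6, 3.6, 3.6, 3.6, 3.6, 3.6, 3.6, 3.6])

```text
t: 7.6
ee_pos: [0.5938, -0.001, 0.0733]
orientation: [-0.001, 0.609, 0.794, -0.001]
ft_force: [0.3, 0.5, -0.5]
gripper_width: 0.0444
```

```bash
python3 - <<'E'
from h import *
o=observe();p=o['ee_pos'];print(o['t'],p,o['ft_force'],o['gripper_width'],o['orientation'])
crop(camera('scene'),240,140,380,250,5,'s13.png')
crop(camera('top'),250,110,390,230,5,'t13.png')
E
```

```text
7.6 [ 0.59383205 -0.00104778  0.07334913] [ 0.3223076   0.48107848 -0.50616043] 0.044400637853898264 [-1.24066178e-03  6.08562693e-01  7.93504638e-01 -5.46469353e-04]
```

View pics/s13.png

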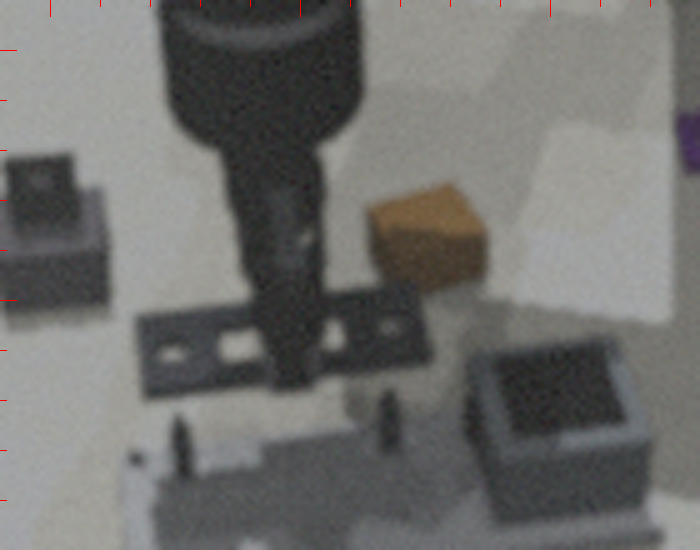

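View pics/t13.png

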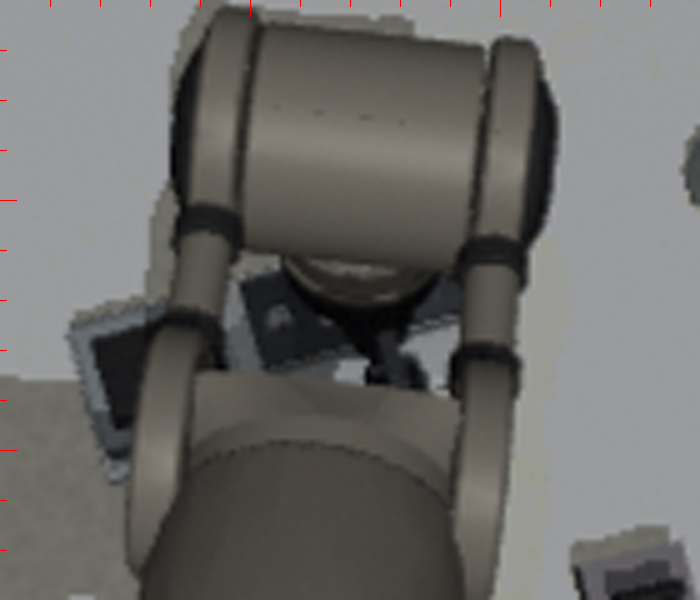

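```bash
python3 - <<'E'
from h import *
hl=np.array([392,327])/5+[240,140]-.4; hr=np.array([172,353])/5+[240,140]-.4; tl=np.array([278,318])/5+[250,110]-.4
print(tri(hl,tl))
for z in(.095,.1,.105,.11,.115): 
    W=plane('scene',[hl,hr],z); v=W[0]-W[1]; print(z,W[:,:2].round(4).tolist(),W.mean(0).round(4),np.linalg.norm(v).round(4),np.degrees(np.arctan2(v[1],v[0])).round(1), plane('top',[tl],z)[0].round(4))
# visible edge corners of plate in scene: ends
E
```

```text
(array([0.58182002, 0.04371068, 0.10937103]), np.float64(0.0023765372115596138))
0.095 [[0.5663, 0.0407], [0.5897, -0.0502]] [ 0.578  -0.0047  0.095 ] 0.0938 104.5 [0.584  0.0454 0.095 ]
0.1 [[0.5718, 0.0413], [0.595, -0.0488]] [ 0.5834 -0.0037  0.1   ] 0.0931 104.5 [0.5832 0.0452 0.1   ]
0.105 [[0.5772, 0.042], [0.6003, -0.0474]] [ 0.5887 -0.0027  0.105 ] 0.0923 104.5 [0.5824 0.045  0.105 ]
0.11 [[0.5827, 0.0426], [0.6055, -0.046]] [ 0.5941 -0.0017  0.11  ] 0.0915 104.5 [0.5816 0.0449 0.11  ]
0.115 [[0.5881, 0.0432], [0.6108, -0.0446]] [ 0.5995 -0.0007  0.115 ] 0.0907 104.5 [0.5808 0.0447 0.115 ]
```

arm_command(grip=[0.4, 0.4, 0.4, 0.4, 0.4, 0.4], linear=[[0.1, -0.15, 0], [0.1, -0.15, -1], [0.1, -0.15, -2], [0.1, -0.15, -2.7], [0.1, -0.15, -2.7], [0.1, -0.15, -2.7]], yaw=[0, 0, 0, 0, 0, 0])

```text
t: 8.3
ee_pos: [0.5956, -0.0025, 0.0473]
orientation: [-0.0, 0.608, 0.794, -0.0]
ft_force: [-0.2, 0.3, -0.8]
gripper_width: 0.0441
```

```bash
python3 - <<'E'
from h import *
o=observe();p=o['ee_pos'];print(o['t'],p,o['ft_force'],o['gripper_width'],o['orientation'])
crop(camera('scene'),240,170,350,250,7,'s14.png')
E
```

```text
8.3 [ 0.59559537 -0.00245404  0.04733878] [-0.1768594   0.25485496 -0.81447987] 0.04406276721682223 [-2.79934352e-04  6.08167530e-01  7.93808642e-01 -1.28470721e-04]
```

View pics/s14.png

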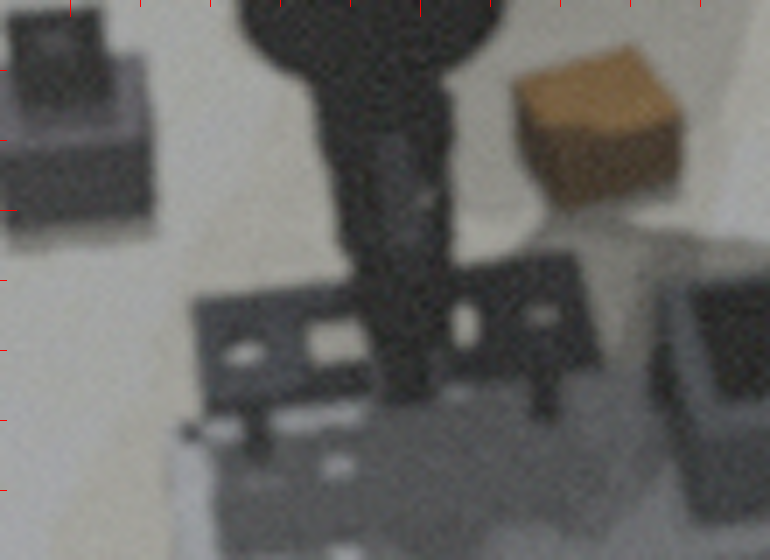

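arm_command(grip=[0.4, 0.4, 0.4, 0.4, 0.4], linear=[[0, 0, -0.5], [0, 0, -1], [0, 0, -1.3], [0, 0, -1.3], [0, 0, -1.3]], yaw=[0, 0, 0, 0, 0])

```text
t: 8.85
ee_pos: [0.5957, -0.0026, 0.0346]
orientation: [-0.0, 0.608, 0.794, 0.0]
ft_force: [0.5, -0.0, -0.7]
gripper_width: 0.0446
```

```bash
python3 - <<'E'
from h import *
o=observe();p=o['ee_pos'];print(o['t'],p,o['ft_force'],o['moment'],o['gripper_width'])
crop(camera('scene'),240,170,350,250,7,'s15.png')
E
```

```text
8.85 [ 0.59574956 -0.0025569   0.03464015] [ 0.50419508 -0.04596762 -0.70939966] [-0.02090889 -0.02815204  0.03991922] 0.04459710735849497
```

View pics/s15.png

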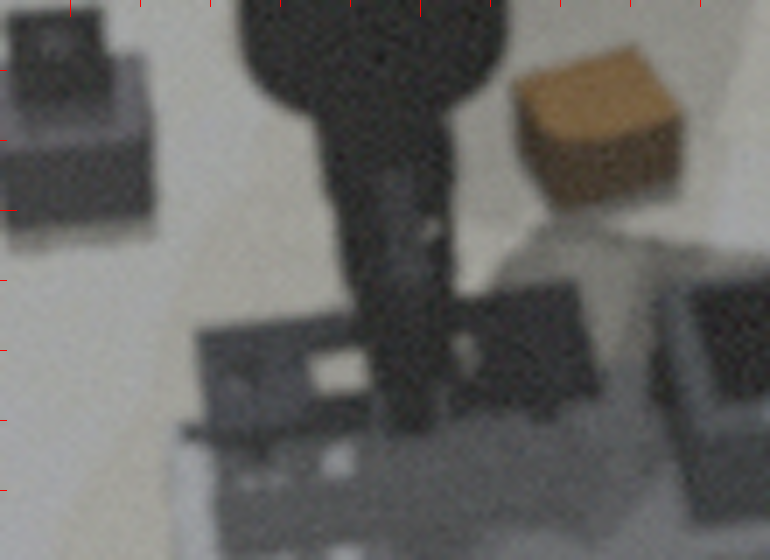

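arm_command(grip=[0.4, 0.4, 0.4, 0.4, 0.4, 0.4], linear=[[0, 0, -0.5], [0, 0, -1], [0, 0, -1.5], [0, 0, -2], [0, 0, -2.2], [0, 0, -2.2]], yaw=[0, 0, 0, 0, 0, 0])

```text
t: 9.5
ee_pos: [0.5953, -0.0024, 0.012]
orientation: [-0.001, 0.608, 0.794, -0.0]
ft_force: [-2.7, -0.0, -2.6]
gripper_width: 0.0445
```

```bash
python3 - <<'E'
from h import *
o=observe();p=o['ee_pos'];print(o['t'],p,o['ft_force'],o['moment'],o['gripper_width'])
crop(camera('scene'),240,170,350,250,7,'s16.png')
E
```

```text
9.5 [ 0.59531582 -0.00244203  0.0120477 ] [-2.71555648 -0.00487114 -2.57696458] [ 0.06332263  0.35865204 -0.08214668] 0.04447185636981312
```

View pics/s16.png

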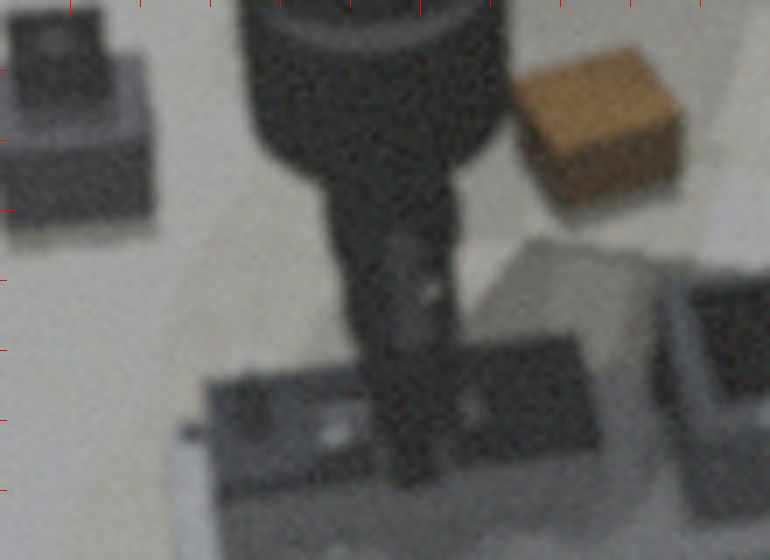

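arm_command(grip=[0.4, 0.4, 0.4, 0.4, 0.4], linear=[[-0.07, 0, -0.2], [-0.07, 0, -0.4], [-0.07, 0, -0.6], [-0.07, 0, -0.6], [-0.07, 0, -0.6]], yaw=[0, 0, 0, 0, 0])

```text
t: 10.05
ee_pos: [0.5953, -0.0026, 0.0067]
orientation: [0.0, 0.608, 0.794, 0.0]
ft_force: [-0.3, 0.0, -1.6]
gripper_width: 0.0446
```

arm_command(grip=[0.4, 0.4, 0.4], linear=[[0, 0, -0.15], [0, 0, -0.3], [0, 0, -0.3]], yaw=[0, 0, 0])

```text
t: 10.35
ee_pos: [0.5954, -0.0026, 0.0061]
orientation: [0.001, 0.608, 0.794, 0.0]
ft_force: [-8.2, 0.3, 15.9]
gripper_width: 0.0443
```

arm_command(grip=[-0.5, -0.5, -0.5, -0.5, -0.5, -0.5, -0.5, -0.5], linear=[[0, 0, 0.2], [0, 0, 0.2], [0, 0, 0.2], [0, 0, 0.2], [0, 0, 5], [0, 0, 9], [0, 0, 9], [0, 0, 9]], yaw=[0, 0, 0, 0, 0, 0, 0, 0])

```text
t: 11.15
ee_pos: [0.5956, -0.0026, 0.0944]
orientation: [0.001, 0.608, 0.794, 0.001]
ft_force: [-0.3, -0.6, -0.7]
gripper_width: 0.0643
```

```bash
python3 - <<'E'
from h import *
o=observe();p=o['ee_pos'];print(o['t'],p,o['ft_force'],o['moment'],o['gripper_width'])
crop(camera('scene'),240,170,350,250,7,'s17.png')
E
```

```text
11.15 [ 0.59556673 -0.00260338  0.09444157] [-0.29639737 -0.61805943 -0.73927768] [-0.03819951  0.03477617  0.0329745 ] 0.06428670360530493
```

View pics/s17.png

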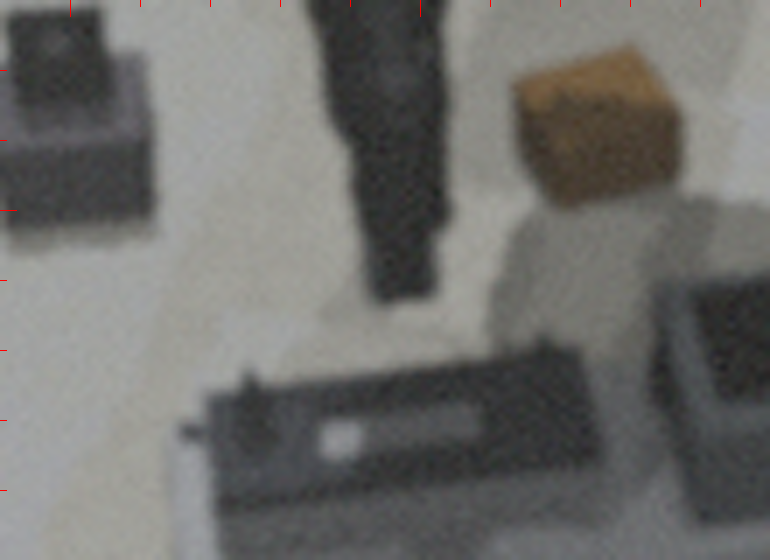

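arm_command(grip=[-0.6, -0.6, -0.6, -0.6, -0.6, -0.6, -0.6, -0.6, -0.6], linear=[[1.1, 31.5, 0], [1.1, 31.5, 0], [1.1, 31.5, 0], [1.1, 31.5, 0], [1.1, 31.5, 0], [1.1, 31.5, 0], [1.1, 31.5, 0], [1.1, 31.5, 0], [1.1, 31.5, 0]], yaw=[-8, -16, -24, -32.9, -32.9, -32.9, -32.9, -32.9, -32.9])

```text
t: 12.1
ee_pos: [0.6051, 0.312, 0.0916]
orientation: [-0.0, 0.808, 0.589, -0.002]
ft_force: [-0.0, 0.4, 0.8]
gripper_width: 0.0684
```

```bash
python3 - <<'E'
from h import *
o=observe();p=o['ee_pos'];q=o['orientation'];print(o['t'],p,np.degrees(2*np.arctan2(q[2],q[1]))-90,o['gripper_width'])
im=camera('top')
crop(im,255,140,365,215,7,'t17.png')
E
```

```text
12.1 [0.60506647 0.31202018 0.09161372] -17.76379919489858 0.06835155537348861
```

View pics/t17.png

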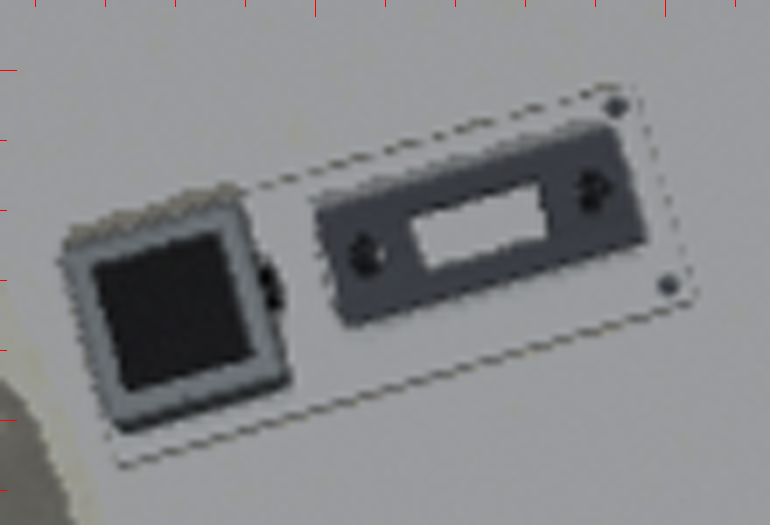

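The spacer is seated over both pins (pin spots at crop (367,254) and (595,192)). Now I'll lower onto the cover.

arm_command(grip=[-0.6, -0.6, -0.6, -0.6, -0.6, -0.6], linear=[[0, 0, -4], [0, 0, -8], [0, 0, -10], [0, 0, -11], [0, 0, -11], [0, 0, -11]], yaw=[0, 0, 0, 0, 0, 0])

```text
t: 12.75
ee_pos: [0.6071, 0.312, -0.015]
orientation: [0.0, 0.808, 0.589, 0.001]
ft_force: [-0.5, 0.1, 0.8]
gripper_width: 0.0682
```

```bash
python3 - <<'E'
from h import *
o=observe();p=o['ee_pos'];q=o['orientation'];print(o['t'],p,np.degrees(2*np.arctan2(q[2],q[1]))-90,o['ft_force'])
crop(camera('scene'),390,200,510,290,6,'s18.png')
E
```

```text
12.75 [ 0.60714324  0.31199088 -0.01501334] -17.87264593885091 [-0.47835478  0.05000474  0.78741262]
```

View pics/s18.png

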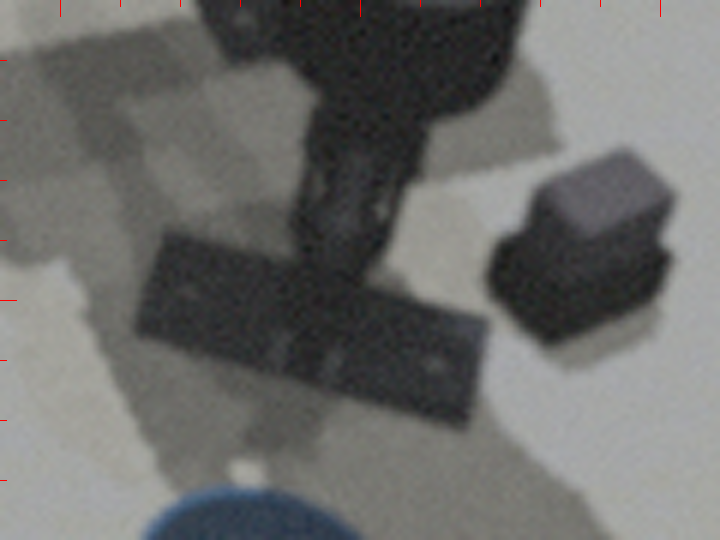

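arm_command(grip=[-0.6, -0.6, -0.6, 0.4, 0.4, 0.4, 0.4, 0.4, 0.4], linear=[[0, 0, -0.6], [0, 0, -1.2], [0, 0, -1.2], [0, 0, -1.2], [0, 0, -1.2], [0, 0, -1.2], [0, 0, -1.2], [0, 0, -1.2], [0, 0, -1.2]], yaw=[0, 0, 0, 0, 0, 0, 0, 0, 0])

```text
t: 13.7
ee_pos: [0.6064, 0.3127, -0.0278]
orientation: [0.0, 0.808, 0.589, 0.001]
ft_force: [-0.4, 0.3, 3.3]
gripper_width: 0.0444
```

arm_command(grip=[0.4, 0.4, 0.4, 0.4, 0.4, 0.4, 0.4, 0.4, 0.4, 0.4], linear=[[0, 0, 2], [0, 0, 6], [0, 0, 10.5], [-0.2, -5, 10.5], [-0.4, -10, 10.5], [-0.6, -15, 10.5], [-0.8, -20, 10.5], [-1, -25, 10.5], [-1.1, -29, 10.5], [-1.1, -31.5, 10.5]], yaw=[0, 0, 0, 5, 11, 17, 23, 29, 32.9, 32.9])

```text
t: 14.7
ee_pos: [0.5941, -0.0058, 0.0761]
orientation: [-0.0, 0.608, 0.794, -0.001]
ft_force: [-0.3, 0.1, -1.4]
gripper_width: 0.0441
```

arm_command(grip=[0.4, 0.4, 0.4], linear=[[0, 0, 0], [0, 0, 0], [0, 0, 0]], yaw=[0, 0, 0])

```text
t: 15.0
ee_pos: [0.5948, -0.0015, 0.0764]
orientation: [-0.0, 0.608, 0.794, -0.0]
ft_force: [-0.1, 1.1, -2.0]
gripper_width: 0.0444
```

```bash
python3 - <<'E'
from h import *
o=observe();p=o['ee_pos'];q=o['orientation'];print(o['t'],p,np.degrees(2*np.arctan2(q[2],q[1]))-90,o['ft_force'],o['gripper_width'])
crop(camera('scene'),240,140,380,250,5,'s19.png')
crop(camera('top'),250,110,390,230,5,'t19.png')
E
```

```text
15.0 [ 0.5947578  -0.00151509  0.07635426] 15.129963757808852 [-0.08556914  1.06008303 -2.00682552] 0.04444295738192351
```

View pics/s19.png

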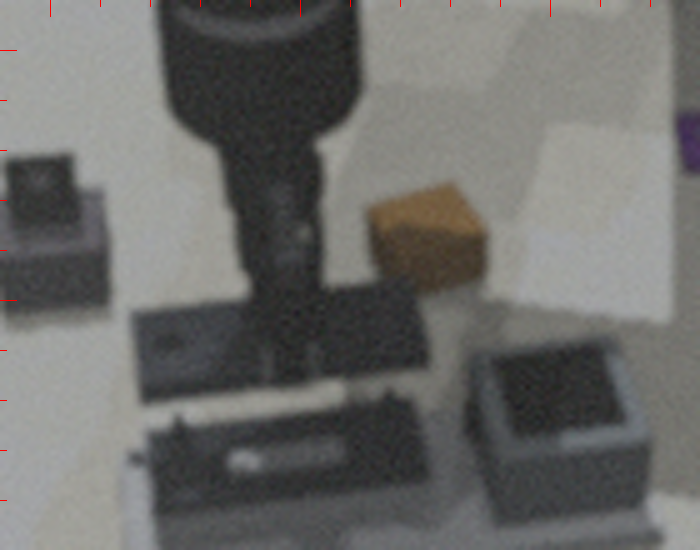

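View pics/t19.png

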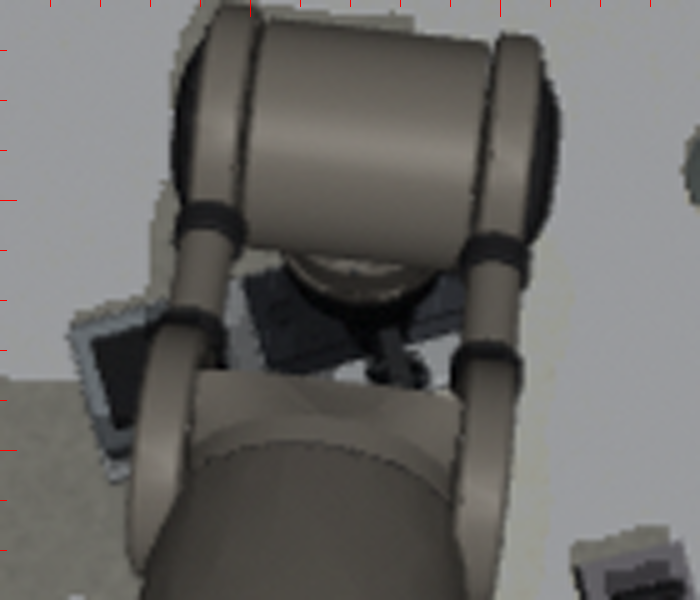

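arm_command(grip=[0.4, 0.4, 0.4, 0.4, 0.4, 0.4], linear=[[0, 0, -1], [0, 0, -2], [0, 0, -2.5], [0, 0, -2.5], [0, 0, -2.5], [0, 0, -2.5]], yaw=[0, 0, 0, 0, 0, 0])

```text
t: 15.7
ee_pos: [0.5954, -0.0026, 0.052]
orientation: [0.0, 0.608, 0.794, 0.0]
ft_force: [0.1, 0.3, -1.4]
gripper_width: 0.0443
```

```bash
python3 - <<'E'
from h import *
o=observe();p=o['ee_pos'];q=o['orientation'];print(o['t'],p,np.degrees(2*np.arctan2(q[2],q[1]))-90,o['ft_force'],o['gripper_width'])
im=camera('scene');crop(np.clip(im.astype(float)*1.8,0,255).astype(np.uint8),250,180,335,245,9,'s20.png')
im=camera('top');crop(np.clip(im.astype(float)*1.8,0,255).astype(np.uint8),280,150,350,200,10,'t20.png')
E
```

```text
15.7 [ 0.59535116 -0.0026023   0.05199134] 15.082082695665903 [ 0.07191792  0.33676137 -1.37228635] 0.0443385154839472
```

View pics/s20.png

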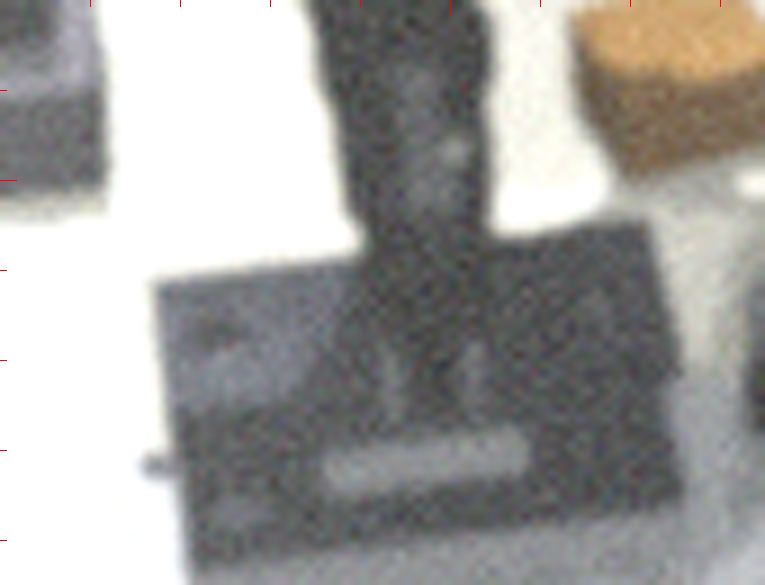

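View pics/t20.png

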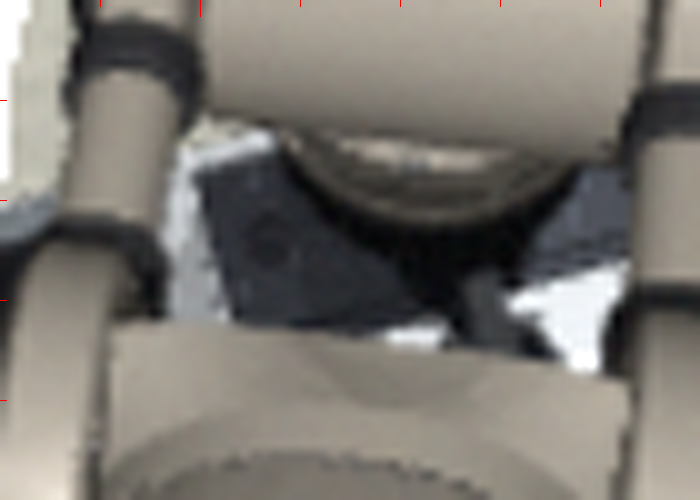

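```bash
python3 - <<'E'
from h import *
print(plane('top',[[280+27-.45,150+23.8-.45]],.091), plane('top',[[280+27-.45,150+23.8-.45]],.080))
print(plane('scene',[np.array([215,335])/9+[250,180]-.45],.091))
E
```

```text
[[0.58420164 0.04209174 0.091     ]] [[0.58598466 0.042447   0.08      ]]
[[ 0.60549032 -0.04889502  0.091     ]]
```

arm_command(grip=[0.4, 0.4, 0.4, 0.4, 0.4], linear=[[0, 0.1, -0.3], [0, 0.1, -0.7], [0, 0.1, -1.1], [0, 0.1, -1.4], [0, 0.1, -1.4]], yaw=[0, 0, 0, 0, 0])

```text
t: 16.3
ee_pos: [0.5946, -0.0015, 0.037]
orientation: [-0.001, 0.608, 0.794, -0.0]
ft_force: [0.1, -0.4, -1.7]
gripper_width: 0.0445
```

arm_command(grip=[0.4, 0.4, 0.4, 0.4], linear=[[0, 0, -0.4], [0, 0, -0.8], [0, 0, -0.8], [0, 0, -0.8]], yaw=[0, 0, 0, 0])

```text
t: 16.7
ee_pos: [0.5951, -0.0015, 0.0296]
orientation: [-0.0, 0.608, 0.794, 0.0]
ft_force: [0.2, -0.8, -2.0]
gripper_width: 0.0444
```

```bash
python3 - <<'E'
from h import *
o=observe();p=o['ee_pos'];q=o['orientation'];print(o['t'],p,np.degrees(2*np.arctan2(q[2],q[1]))-90,o['ft_force'],o['moment'])
im=camera('scene');crop(np.clip(im.astype(float)*1.8,0,255).astype(np.uint8),250,180,335,245,9,'s21.png')
E
```

```text
16.7 [ 0.59505311 -0.00153474  0.02957711] 15.081974655997072 [ 0.22553604 -0.75046778 -1.95396493] [-0.0165035   0.0863089   0.00758535]
```

View pics/s21.png

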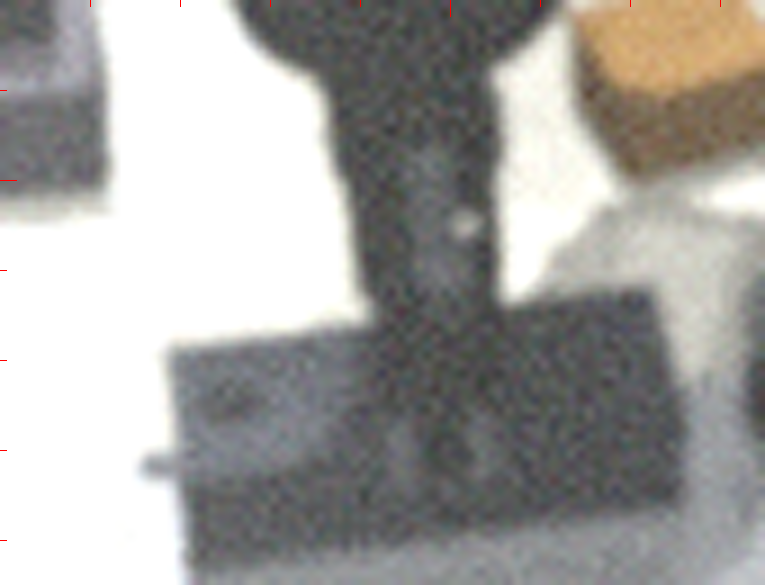

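arm_command(grip=[0.4, 0.4, 0.4, 0.4], linear=[[0, 0, -0.4], [0, 0, -0.9], [0, 0, -0.9], [0, 0, -0.9]], yaw=[0, 0, 0, 0])

```text
t: 17.15
ee_pos: [0.5951, -0.0015, 0.0205]
orientation: [-0.0, 0.608, 0.794, -0.0]
ft_force: [-0.3, -0.5, -1.9]
gripper_width: 0.0446
```

arm_command(grip=[0.4, 0.4, 0.4], linear=[[0, 0, -0.2], [0, 0, -0.4], [0, 0, -0.4]], yaw=[0, 0, 0])

```text
t: 17.45
ee_pos: [0.5951, -0.0016, 0.0181]
orientation: [0.0, 0.608, 0.794, 0.0]
ft_force: [-4.8, 0.7, 10.0]
gripper_width: 0.0447
```

Contact is at the height expected for the cover lying on the spacer. I'll release and rise.

arm_command(grip=[-0.4, -0.4, -0.4, -0.4, -0.4, -0.4, -0.4, -0.4], linear=[[0, 0, 0.2], [0, 0, 0.2], [0, 0, 0.2], [0, 0, 0.2], [0, 0, 4], [0, 0, 9], [0, 0, 10], [0, 0, 10]], yaw=[0, 0, 0, 0, 0, 0, 0, 0])

```text
t: 18.25
ee_pos: [0.5965, -0.0017, 0.119]
orientation: [0.002, 0.608, 0.794, 0.001]
ft_force: [0.9, 0.9, -0.4]
gripper_width: 0.0599
```

```bash
python3 - <<'E'
from h import *
o=observe();p=o['ee_pos'];q=o['orientation'];print(o['t'],p,np.degrees(2*np.arctan2(q[2],q[1]))-90)
# key: scene stand estimates
im=cv2.imread('pics/scene0.png')[:,:,::-1];crop(np.clip(im.astype(float)*1.8,0,255).astype(np.uint8),230,160,270,205,13,'s22.png')
im=cv2.imread('pics/top0.png')[:,:,::-1];crop(np.clip(im.astype(float)*2,0,255).astype(np.uint8),360,210,400,248,14,'t22.png')
crop(np.clip(im.astype(float)*1.7,0,255).astype(np.uint8),450,200,490,236,14,'t23.png')
E
```

```text
18.25 [ 0.59653388 -0.00168777  0.11900792] 15.08424823956436
```

View pics/s22.png

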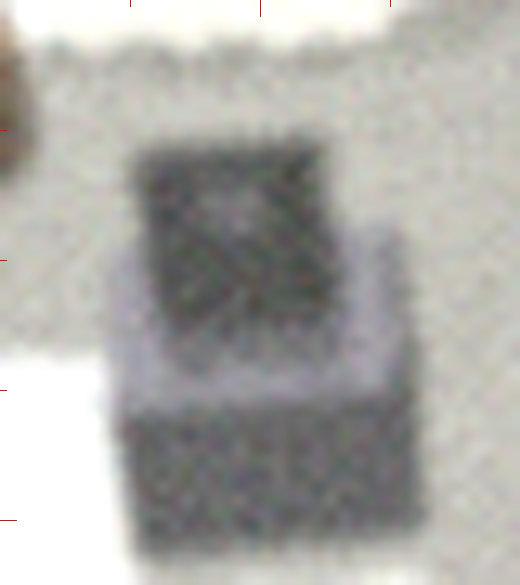

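View pics/t22.png

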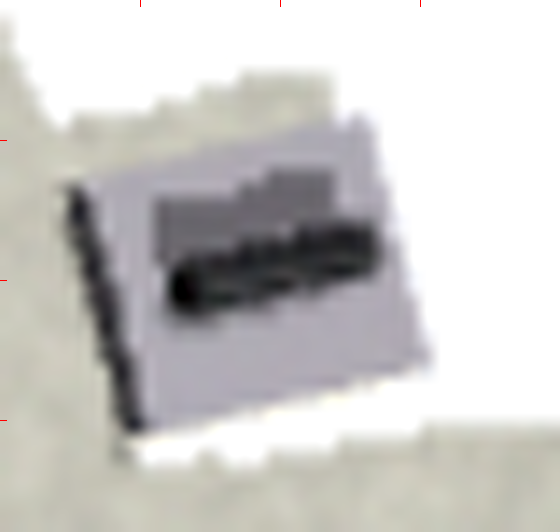

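View pics/t23.png

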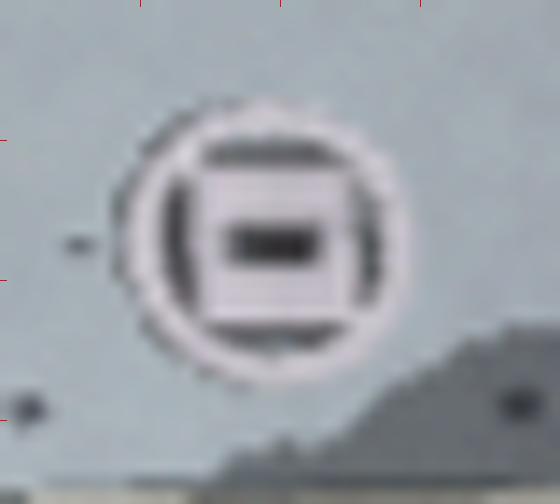

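```bash
python3 - <<'E'
from h import *
def ang(v): return np.degrees(np.arctan2(v[1],v[0]))
c=np.array([[90,183],[368,118],[430,362],[148,430]])/14+[360,210]-.46; W=plane('top',c,.038)
print('stand top',W.mean(0),ang(W[0]-W[1]),ang(W[3]-W[2]),ang(W[0]-W[3]),ang(W[1]-W[2]),np.linalg.norm(W[0]-W[1]),np.linalg.norm(W[0]-W[3]))
c=np.array([[120,412],[412,388],[402,225]])/13+[230,160]-.46; W=plane('scene',c,.038)
print('stand scene',W,(W[0]+W[2])/2,ang(W[1]-W[0]),ang(W[2]-W[1]),np.linalg.norm(W[0]-W[1]),np.linalg.norm(W[2]-W[1]))
# bow: scene front/back top edge: top-left (138,150), top-right(322,142), z=.078
c=np.array([[138,148],[322,140]])/13+[230,160]-.46; W=plane('scene',c,.078); print('bow top back edge scene',W,W.mean(0),ang(W[1]-W[0]),np.linalg.norm(W[0]-W[1]))
# bow in top: blob right end/left end
c=np.array([[168,285],[382,245]])/14+[360,210]-.46; W=plane('top',c,.07); print('bow top',W,W.mean(0),ang(W[0]-W[1]),np.linalg.norm(W[0]-W[1]))
sl=np.array([274,244])/14+[450,200]-.46; print('slot top',plane('top',[sl],.064)); 
im=cv2.imread('pics/scene0.png')[:,:,::-1];crop(np.clip(im.astype(float)*1.8,0,255).astype(np.uint8),135,165,175,195,16,'s24.png')
print(tri((153.2,178),sl),plane('scene',[[153.2,178]],.064))
E
```

```text
stand top [ 0.44043129 -0.14259335  0.038     ] 102.0589458848051 102.41660880440347 11.52082771553255 12.281053752165848 0.05405578675169629 0.04757502928349762
stand scene [[ 0.46960977 -0.16413987  0.038     ]
 [ 0.45856396 -0.11046676  0.038     ]
 [ 0.41011463 -0.12229002  0.038     ]] [ 0.4398622  -0.14321495  0.038     ] 101.62898930291375 -166.28594048961614 0.05479792586283953 0.04987110485429382
bow top back edge scene [[ 0.44028951 -0.16199573  0.078     ]
 [ 0.43541173 -0.12791032  0.078     ]] [ 0.43785062 -0.14495303  0.078     ] 98.144000158684 0.034432656793675194
bow top [[ 0.43741902 -0.12190545  0.07      ]
 [ 0.44401411 -0.16137194  0.07      ]] [ 0.44071656 -0.14163869  0.07      ] 99.48681335596645 0.04001374040163244
slot top [[ 0.46636168 -0.37493075  0.064     ]]
(array([ 0.46694784, -0.37646978,  0.0648856 ]), np.float64(0.003679279527443669)) [[ 0.46581363 -0.37925416  0.064     ]]
```

View pics/s24.png

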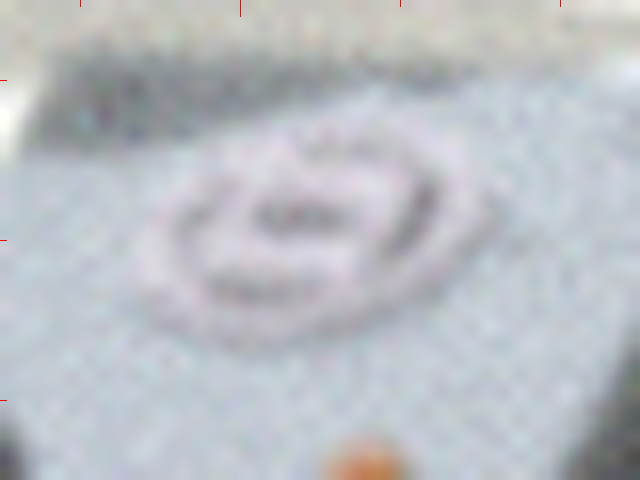

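arm_command(grip=[-0.3, -0.3, -0.3, -0.3, -0.3, -0.3, -0.3, -0.3], linear=[[-4, -3.6, 0], [-7.5, -6.8, 0], [-11, -10, 0], [-15.5, -14.1, 0], [-15.5, -14.1, 0], [-15.5, -14.1, -2], [-15.5, -14.1, -2], [-15.5, -14.1, -2]], yaw=[-3.6, -3.6, -3.6, -3.6, -3.6, -3.6, -3.6, -3.6])

```text
t: 19.05
ee_pos: [0.4397, -0.1419, 0.0958]
orientation: [-0.001, 0.633, 0.774, -0.0]
ft_force: [0.1, 0.1, 0.7]
gripper_width: 0.0552
```

```bash
python3 - <<'E'
from h import *
o=observe();p=o['ee_pos'];q=o['orientation'];print(o['t'],p,np.degrees(2*np.arctan2(q[2],q[1]))-90)
im=camera('scene');crop(im,205,120,305,210,6,'s25.png');crop(im,250,190,350,260,7,'s25b.png')
im=camera('top');crop(im,255,140,415,255,5,'t25.png')
E
```

```text
19.05 [ 0.43970965 -0.14192899  0.09584769] 11.505245593566968
```

View pics/s25.png

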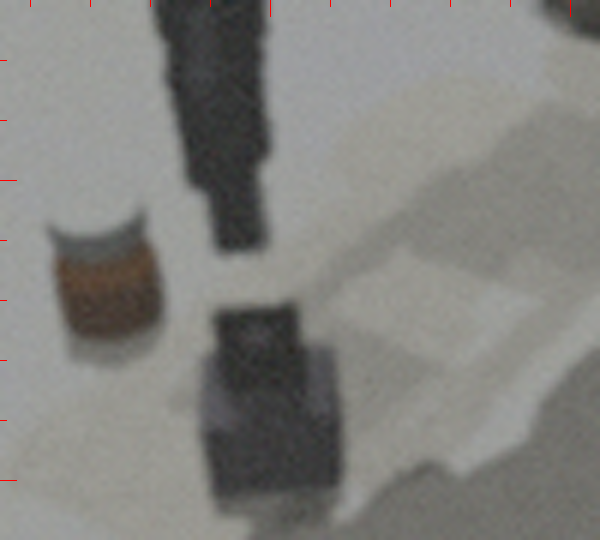

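View pics/s25b.png

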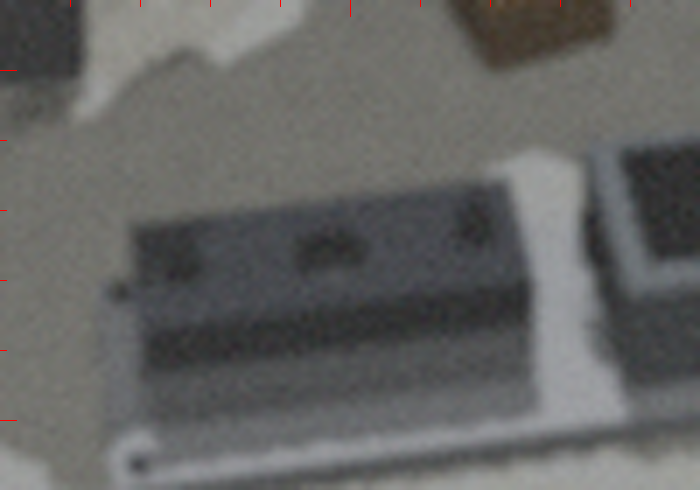

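View pics/t25.png

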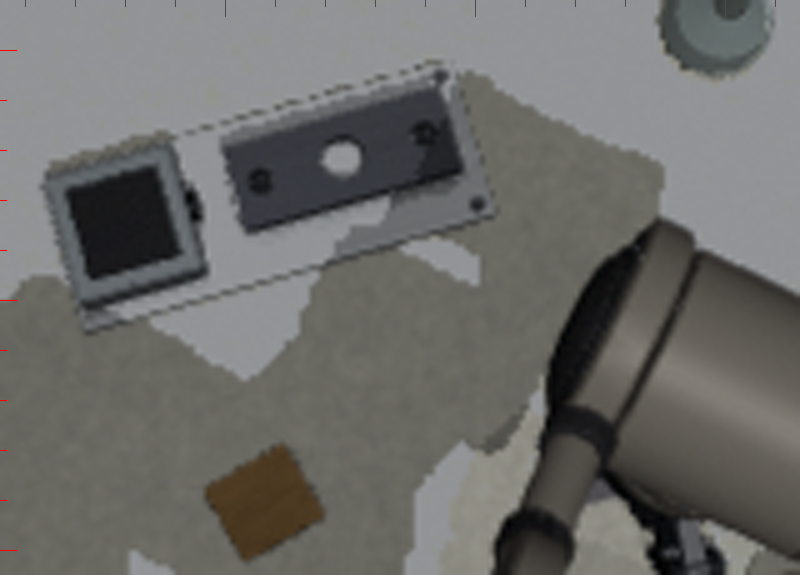

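The cover is flush on the spacer and both pins show through it. Now the key.

arm_command(grip=[-0.3, -0.3, -0.3, -0.3, -0.3, -0.3], linear=[[0, 0, -2.5], [0, 0, -4.5], [0, 0, -6], [0, 0, -6], [0, 0, -6], [0, 0, -6]], yaw=[0, 0, 0, 0, 0, 0])

```text
t: 19.75
ee_pos: [0.4409, -0.1427, 0.0377]
orientation: [0.001, 0.633, 0.774, 0.0]
ft_force: [0.9, 0.1, 0.2]
gripper_width: 0.0553
```

```bash
python3 - <<'E'
from h import *
o=observe();p=o['ee_pos'];q=o['orientation'];print(o['t'],p,np.degrees(2*np.arctan2(q[2],q[1]))-90,o['ft_force'])
im=camera('scene');crop(im,215,135,285,205,8,'s26.png')
a=np.radians(11.5);u=np.array([np.cos(a),np.sin(a),0])
print(proj('scene',p+u*.035+[0,0,.036]),proj('scene',[.440,-.143,.078]))
E
```

```text
19.75 [ 0.44091721 -0.14271687  0.0376907 ] 11.50800639417271 [0.86843219 0.10273538 0.21676893]
[[247.73049001 181.87325991]] [[247.81791837 171.19281039]]
```

View pics/s26.png

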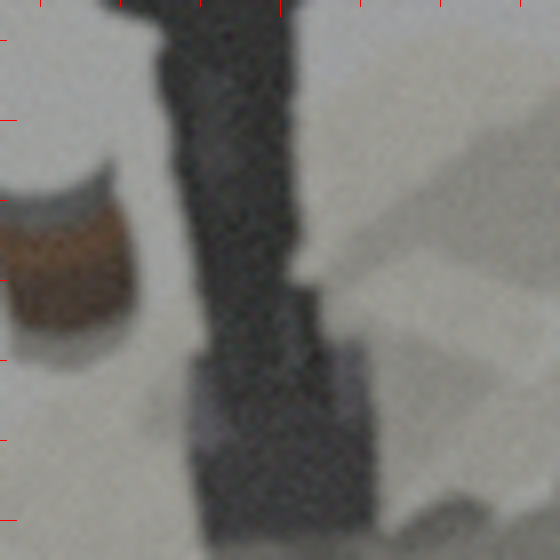

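arm_command(grip=[-0.3, -0.3, -0.3, -0.3, 0.95, 0.95, 0.95, 0.95, 0.95, 0.95], linear=[[0, 0.1, -0.8], [0, 0.1, -1.6], [0, 0.1, -1.9], [0, 0.1, -1.9], [0, 0.1, -1.9], [0, 0.1, -1.9], [0, 0.1, -1.9], [0, 0.1, -1.9], [0, 0.1, -1.9], [0, 0.1, -1.9]], yaw=[0, 0, 0, 0, 0, 0, 0, 0, 0, 0], grip_force=50)

```text
t: 20.8
ee_pos: [0.4402, -0.1417, 0.018]
orientation: [0.0, 0.633, 0.774, 0.0]
ft_force: [-0.6, -0.5, 3.5]
gripper_width: 0.0094
```

arm_command(grip=[0.95, 0.95, 0.95, 0.95, 0.95, 0.95, 0.95, 0.95, 0.95, 0.95], linear=[[0, 0, 2], [0, 0, 5], [0, 0, 8.7], [0.5, -4, 8.7], [1, -8.5, 8.7], [1.5, -13, 8.7], [2, -17.5, 8.7], [2.4, -21.5, 8.7], [2.6, -23.5, 8.7], [2.6, -23.5, 8.7]], yaw=[0, 0, 0, -4, -8, -11.8, -11.8, -11.8, -11.8, -11.8])

```text
t: 21.8
ee_pos: [0.4656, -0.3792, 0.1039]
orientation: [0.0, 0.71, 0.704, -0.0]
ft_force: [0.2, -0.2, -0.1]
gripper_width: 0.0093
```

arm_command(grip=[0.95, 0.95], linear=[[0, 0, 0], [0, 0, 0]], yaw=[0, 0])

```text
t: 22.0
ee_pos: [0.4659, -0.3752, 0.1045]
orientation: [-0.001, 0.709, 0.705, 0.0]
ft_force: [0.4, -0.1, 0.1]
gripper_width: 0.0093
```

```bash
python3 - <<'E'
from h import *
o=observe();p=o['ee_pos'];q=o['orientation'];print(o['t'],p,np.degrees(2*np.arctan2(q[2],q[1]))-90,o['ft_force'],o['gripper_width'])
im=camera('scene');crop(np.clip(im.astype(float)*1.6,0,255).astype(np.uint8),115,110,205,200,6,'s27.png')
im=camera('top');crop(np.clip(im.astype(float)*1.6,0,255).astype(np.uint8),430,170,530,250,7,'t27.png')
E
```

```text
22.0 [ 0.4659092  -0.37518049  0.10448945] -0.2684248253580108 [ 0.35520277 -0.12123424  0.12905944] 0.00930452393387884
```

View pics/s27.png

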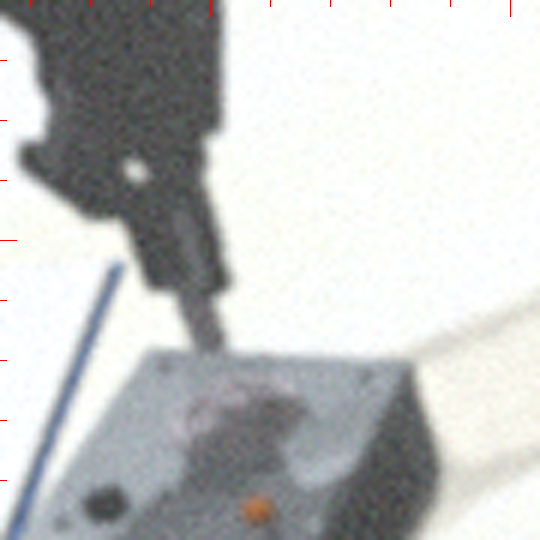

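View pics/t27.png

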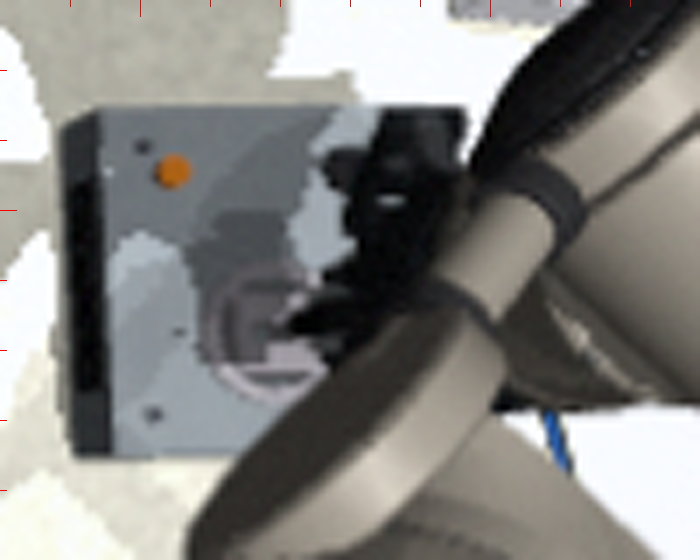

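```bash
python3 - <<'E'
from h import *
S=np.array([.4658,-.3793,0]); M=np.array([.4659,-.3752,0])
for z in(.064,.0945,.105,.1245,.15): print(z,((proj('scene',S+[0,0,z])[0]-[115,110]+.46)*6).round(0),((proj('scene',M+[0,0,z])[0]-[115,110]+.46)*6).round(0),((proj('top',np.array([.4664,-.3749,z]))[0]-[430,170]+.46)*7).round(0))
E
```

```text
0.064 [232. 411.] [241. 411.] [277. 332.]
0.0945 [211. 352.] [221. 352.] [304. 326.]
0.105 [204. 331.] [213. 332.] [314. 325.]
0.1245 [190. 292.] [200. 292.] [333. 321.]
0.15 [172. 238.] [181. 239.] [358. 316.]
```

```bash
python3 - <<'E'
from h import *
im=camera('scene');crop(np.clip(im.astype(float)*1.6,0,255).astype(np.uint8),135,140,165,185,16,'s28.png')
im=camera('top');crop(np.clip(im.astype(float)*2.5,0,255).astype(np.uint8),455,200,495,235,16,'t28.png')
S=np.array([.4658,-.3793,0])
for z in(.064,.0945,.0995,.105,.1245): print(z,((proj('scene',S+[0,0,z])[0]-[135,140]+.47)*16).round(0),((proj('top',np.array([.4664,-.3749,z]))[0]-[455,200]+.47)*16).round(0))
E
```

```text
0.064 [298. 615.] [233. 279.]
0.0945 [243. 458.] [296. 266.]
0.0995 [234. 432.] [307. 264.]
0.105 [224. 403.] [318. 262.]
0.1245 [187. 298.] [361. 254.]
```

View pics/s28.png

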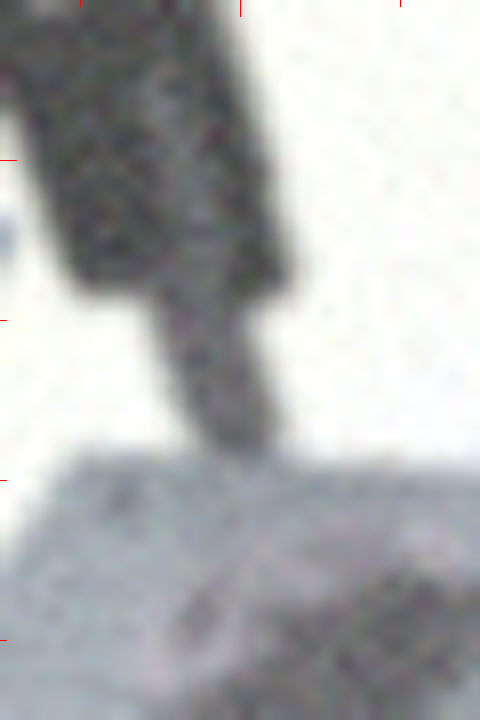

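View pics/t28.png

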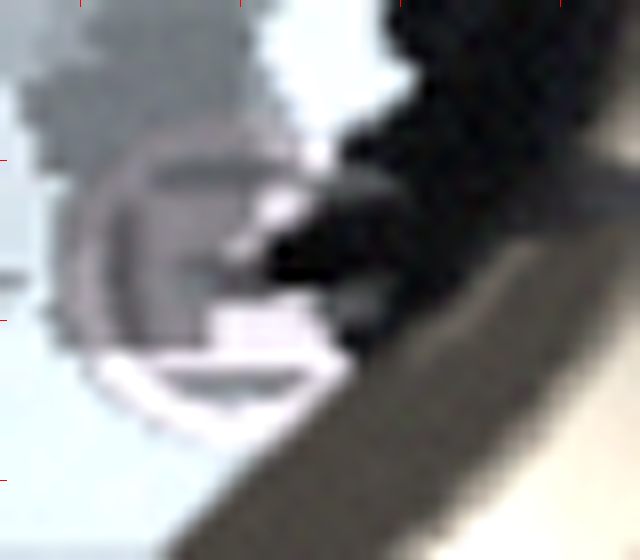

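The blade is over the slot in both views to within about 1 mm. I'll lower it in steps while watching force.

arm_command(grip=[0.95, 0.95, 0.95, 0.95, 0.95, 0.95], linear=[[-0.03, 0, -1], [-0.03, 0, -2], [-0.03, 0, -3], [-0.03, 0, -3.3], [-0.03, 0, -3.6], [-0.03, 0, -3.6]], yaw=[0, 0, 0, 0, 0, 0])

```text
t: 22.8
ee_pos: [0.4656, -0.3758, 0.068]
orientation: [-0.001, 0.709, 0.705, 0.0]
ft_force: [0.9, 2.8, -3.4]
gripper_width: 0.0092
```

```bash
python3 - <<'E'
from h import *
o=observe();p=o['ee_pos'];print(o['t'],p,o['ft_force'],o['moment'],o['gripper_width'])
im=camera('scene');crop(np.clip(im.astype(float)*1.6,0,255).astype(np.uint8),135,140,175,190,14,'s29.png')
o=observe();print(o['ft_force'],o['moment'])
E
```

```text
22.8 [ 0.46562032 -0.37575998  0.06797109] [ 0.88488929  2.77399454 -3.43710136] [ 0.51903955 -0.23606908  0.01007306] 0.00923726512853305
[ 1.39775749  2.76290182 -2.83424684] [ 0.5664587  -0.20851279 -0.00948128]
```

View pics/s29.png

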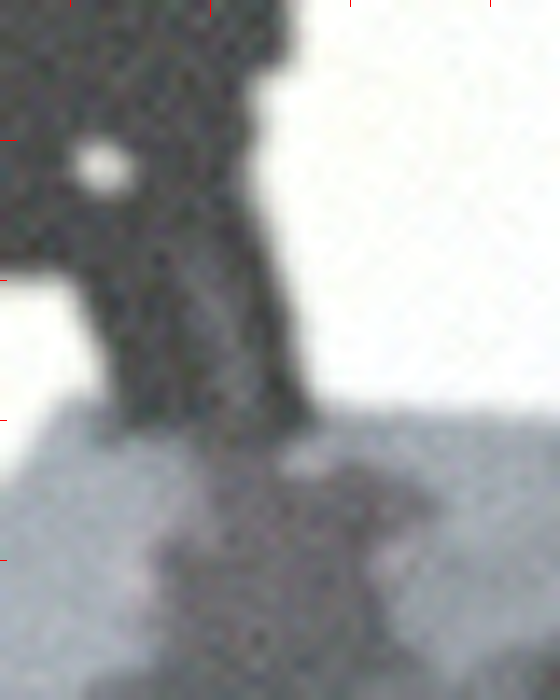

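arm_command(grip=[0.95, 0.95, 0.95, 0.95], linear=[[0.05, 0.08, -0.2], [0.05, 0.08, -0.6], [0.05, 0.08, -1.1], [0.05, 0.08, -1.1]], yaw=[0, 0, 0, 0])

```text
t: 23.25
ee_pos: [0.466, -0.3755, 0.0569]
orientation: [-0.0, 0.709, 0.705, -0.0]
ft_force: [0.4, 2.9, -1.9]
gripper_width: 0.009
```

Going in freely, with only a light +y side force. I'll ease +y and continue.

arm_command(grip=[0.95, 0.95, 0.95, 0.95], linear=[[0.02, 0.08, -0.3], [0.02, 0.08, -0.7], [0.02, 0.08, -1], [0.02, 0.08, -1]], yaw=[0, 0, 0, 0])

```text
t: 23.65
ee_pos: [0.4662, -0.3751, 0.0471]
orientation: [-0.0, 0.709, 0.705, -0.0]
ft_force: [0.4, -1.2, -0.3]
gripper_width: 0.0093
```

arm_command(grip=[0.95, 0.95, 0.95], linear=[[0, 0.05, -0.2], [0, 0.05, -0.5], [0, 0.05, -0.5]], yaw=[0, 0, 0])

```text
t: 23.95
ee_pos: [0.4667, -0.3748, 0.0439]
orientation: [0.001, 0.709, 0.705, -0.0]
ft_force: [-2.4, 1.5, 8.9]
gripper_width: 0.0093
```

The key is seated at the expected height. Now the clockwise turn.

arm_command(grip=[0.95, 0.95, 0.95, 0.95, 0.95, 0.95, 0.95, 0.95, 0.95, 0.95], linear=[[0, 0, 0.2], [0, 0, 0.2], [0, 0, 0.2], [0, 0, 0.2], [0, 0, 0.2], [0, 0, 0.2], [0, 0, 0.2], [0, 0, 0.2], [0, 0, 0.2], [0, 0, 0.2]], yaw=[-7, -14, -21, -28, -35, -42, -49, -56, -63, -70])

```text
t: 24.95
ee_pos: [0.4692, -0.3766, 0.0455]
orientation: [0.003, 0.986, 0.168, 0.003]
ft_force: [7.2, -4.3, -4.3]
gripper_width: 0.0093
```

```bash
python3 - <<'E'
from h import *
o=observe();q=o['orientation'];print(o['t'],o['ee_pos'],np.degrees(2*np.arctan2(q[2],q[1]))-90,o['ft_force'],o['moment'],o['gripper_width'])
E
```

```text
24.95 [ 0.46922667 -0.37662701  0.04548254] -70.60902414622677 [ 7.17660979 -4.2739767  -4.28520771] [-0.94527409 -1.51259326  0.02741035] 0.009268481073112603
```

arm_command(grip=[0.95, 0.95, 0.95, 0.95, 0.95], linear=[[0.1, -0.08, 0], [0.1, -0.08, 0], [0.1, -0.08, 0], [0.1, -0.08, 0], [0.1, -0.08, 0]], yaw=[-5, -9, -13, -13, -13])

```text
t: 25.45
ee_pos: [0.4694, -0.3774, 0.0454]
orientation: [0.003, 0.998, 0.058, 0.002]
ft_force: [4.1, -3.7, -1.4]
gripper_width: 0.0088
```

```bash
python3 - <<'E'
from h import *
o=observe();q=o['orientation'];print(o['t'],o['ee_pos'],np.degrees(2*np.arctan2(q[2],q[1]))-90,o['ft_force'],o['moment'],o['gripper_width'])
E
```

```text
25.45 [ 0.46935866 -0.37739324  0.04543313] -83.32864712697221 [ 4.06369414 -3.66190864 -1.39397665] [-0.84870638 -0.90177225  0.09037899] 0.00881882414427321
```

arm_command(grip=[0.95, 0.95, 0.95], linear=[[0.05, -0.05, 0], [0.05, -0.05, 0], [0.05, -0.05, 0]], yaw=[-2, -4, -4])

```text
t: 25.75
ee_pos: [0.4694, -0.3777, 0.0454]
orientation: [0.002, 1.0, 0.023, 0.002]
ft_force: [2.8, -3.9, -1.2]
gripper_width: 0.009
```

```bash
python3 - <<'E'
from h import *
o=observe();q=o['orientation'];print(o['t'],o['ee_pos'],np.degrees(2*np.arctan2(q[2],q[1]))-90,o['ft_force'],o['moment'],o['gripper_width'])
E
```

```text
25.75 [ 0.4694377  -0.37767838  0.04538992] -87.32533053026216 [ 2.83620805 -3.89292459 -1.1620158 ] [-0.74014254 -0.66921114  0.3791322 ] 0.009007755807222299
```

The stop is reached: the moment jumped to 0.38 N m. I'll relieve the twist, press the key down and release.

arm_command(grip=[0.95, 0.95, 0.95, 0.95], linear=[[0, 0, -0.1], [0, 0, -0.3], [0, 0, -0.4], [0, 0, -0.4]], yaw=[3, 3, 3, 3])

```text
t: 26.15
ee_pos: [0.4696, -0.3777, 0.0439]
orientation: [0.003, 0.999, 0.05, 0.002]
ft_force: [-0.2, 1.0, 15.5]
gripper_width: 0.0092
```

arm_command(grip=[0.6, 0.5, 0.5, 0.5, 0.5], linear=[[0, 0, 0.2], [0, 0, 0.2], [0, 0, 0.2], [0, 0, 0.2], [0, 0, 0.2]], yaw=[0, 0, 0, 0, 0])

```text
t: 26.65
ee_pos: [0.4678, -0.3756, 0.0423]
orientation: [-0.0, 0.999, 0.05, -0.0]
ft_force: [-1.1, -0.3, 0.1]
gripper_width: 0.0212
```

```bash
python3 - <<'E'
from h import *
o=observe();q=o['orientation'];print(o['t'],o['ee_pos'],np.degrees(2*np.arctan2(q[2],q[1]))-90,o['ft_force'],o['moment'],o['gripper_width'])
im=camera('scene');crop(np.clip(im.astype(float)*1.6,0,255).astype(np.uint8),125,130,185,200,8,'s30.png')
E
```

```text
26.65 [ 0.46779035 -0.37557378  0.04229455] -84.3168081540422 [-1.10824046 -0.25623106  0.0738729 ] [-0.01686003  0.00258673  0.00706289] 0.021182482553231793
```

View pics/s30.png

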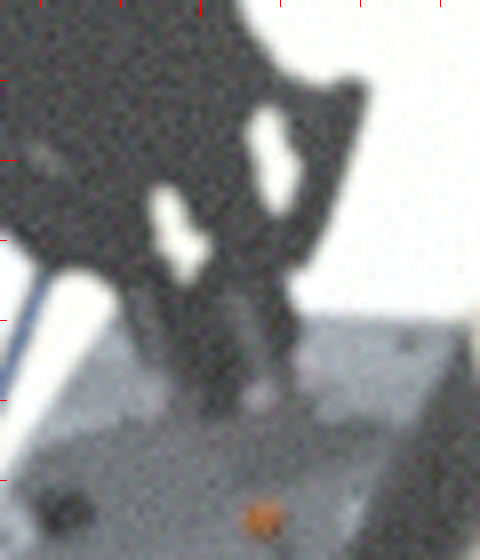

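arm_command(grip=[0.2, 0.2, 0.2, 0.2, 0.2, 0.2, 0.2, 0.2], linear=[[0, 0, 0], [0, 0, 0], [0, 0, 2], [0, 0, 5], [0, 0, 9], [0, 0, 13], [-3, 10, 15], [-5, 15, 15]], yaw=[0, 0, 0, 0, 0, 0, 0, 0])

```text
t: 27.5
ee_pos: [0.4379, -0.2819, 0.1885]
orientation: [0.001, 0.999, 0.049, 0.001]
ft_force: [0.2, 0.5, -0.0]
gripper_width: 0.0344
```

arm_command(grip=[0.2, 0.2, 0.2, 0.2], linear=[[0, 10, 0], [0, 10, 0], [0, 10, 0], [0, 10, 0]], yaw=[0, 0, 0, 0])

```text
t: 27.9
ee_pos: [0.4377, -0.1809, 0.1875]
orientation: [0.0, 0.999, 0.051, 0.0]
ft_force: [0.3, -0.4, -0.0]
gripper_width: 0.0344
```

```bash
python3 - <<'E'
from h import *
o=observe();print(o['t'],o['ee_pos'])
im=camera('scene');cv2.imwrite('pics/s31f.png',im[:,:,::-1]);crop(np.clip(im.astype(float)*1.6,0,255).astype(np.uint8),115,130,195,220,6,'s31.png')
im=camera('top');cv2.imwrite('pics/t31f.png',im[:,:,::-1]);crop(np.clip(im.astype(float)*1.7,0,255).astype(np.uint8),435,180,505,240,9,'t31.png')
E
```

```text
27.9 [ 0.43770861 -0.18085552  0.18747826]
```

View pics/s31.png

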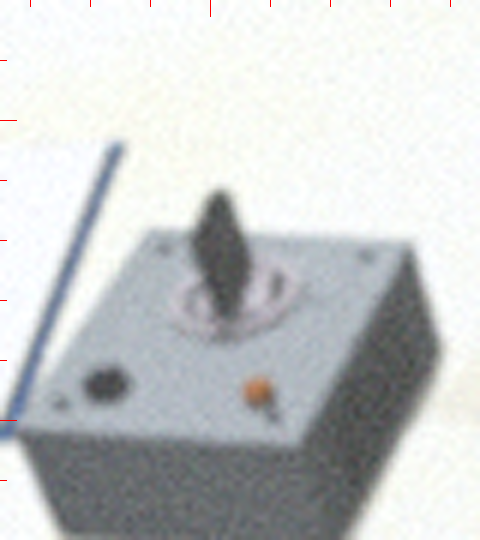

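View pics/t31.png

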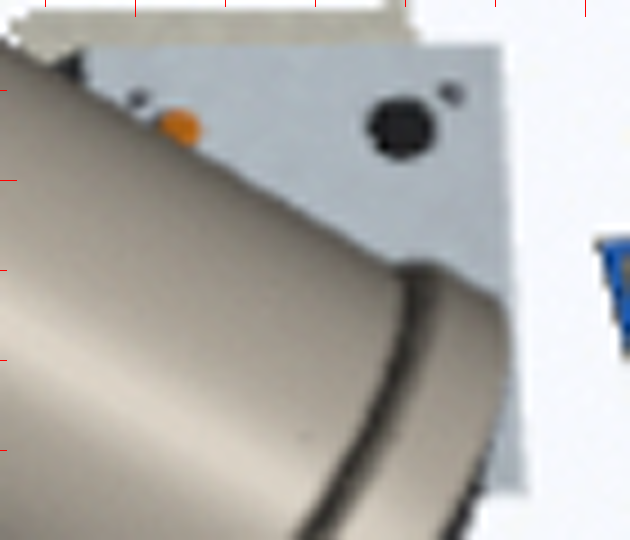

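View pics/t31f.png

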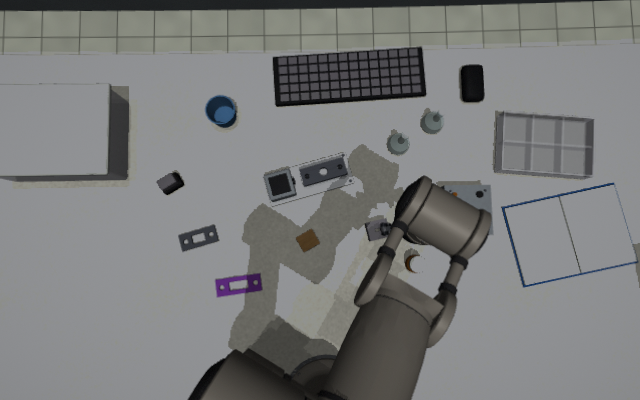

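View pics/s31f.png

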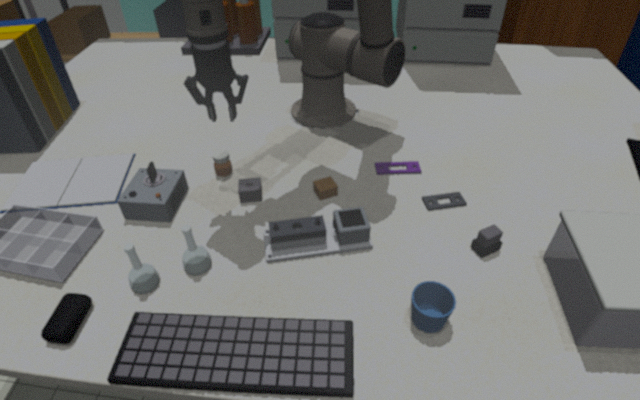

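The key stands edge-on in the switch. I'll move the arm clear and check the switch from the top.

arm_command(grip=[0.2, 0.2, 0.2, 0.2, 0.2, 0.2, 0.2, 0.2], linear=[[0, 28, 5], [0, 28, 5], [0, 28, 5], [0, 28, 5], [0, 28, 5], [0, 28, 5], [0, 28, 5], [0, 28, 5]], yaw=[0, 0, 0, 0, 0, 0, 0, 0])

```text
t: 28.8
ee_pos: [0.438, 0.0977, 0.2367]
orientation: [0.0, 0.999, 0.05, -0.0]
ft_force: [-0.1, 0.1, 0.6]
gripper_width: 0.0342
```

```bash
python3 - <<'E'
from h import *
o=observe();print(o['t'],o['ee_pos'])
im=camera('top');crop(np.clip(im.astype(float)*1.7,0,255).astype(np.uint8),435,180,505,240,10,'t32.png')
E
```

```text
28.8 [0.43800713 0.09774824 0.23672367]
```

View pics/t32.png

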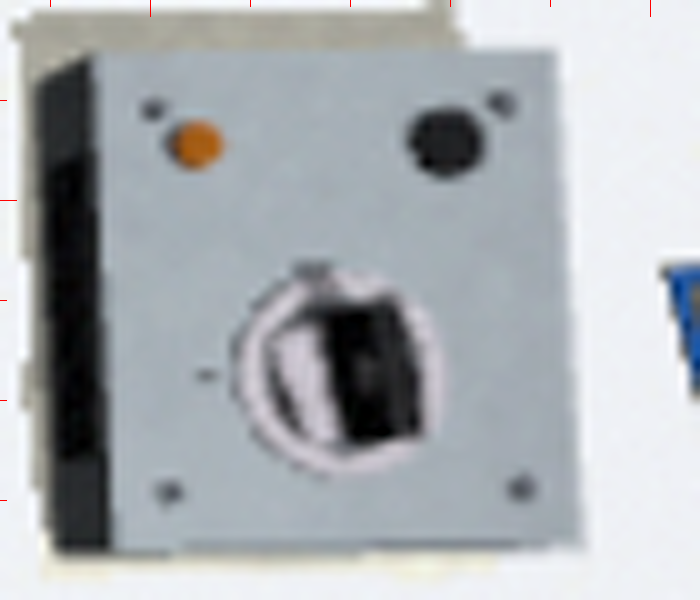

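The barrel's markings have turned by about 70°, matching the 1.25 rad stop, and the key is upright and down. Handing in.

```bash
python3 -c "
from cell import close_job
print(close_job())"
```

```text
the job is handed in; nothing more can be done
None
```

The sample cell is assembled and the laser key is turned to on, and I handed the job in at about 29 s. No verdict was reported.

**What I did:**
- **Plates:** I threaded the long-windowed grey spacer over both pins onto the bed, then the round-port cover on top of it.
- **Key:** I moved the key from its stand into the switch and turned it clockwise to the stop. I then released it and moved the arm clear.

**Last checks:**
- **Cell:** Both plates look flush on the bed with the pins showing through, in both cameras. They made contact at the heights I expected.
- **Switch:** The key bottomed at the expected height (reported TCP z 0.044). The turning moment jumped to 0.38 N m at about -87°, and the barrel's markings look turned by about 70°.
- **Bystanders:** The short plate, the purple plate and the other objects look unmoved. I compared them by eye only.

**What disagreed or went wrong:**
- **Fingertip height:** The visible fingertips sat about 30 mm above the reported TCP, even allowing for the jaw swing, so I worked by contact and the images.
- **Desk contact:** While I gripped the spacer, the fingertips pressed on the desk at about 65 N. That is under the 120 N wrist limit. It is over 40 N, but that limit is for the arm and gripper body, and this was the fingertips.
- **Cameras:** The two cameras disagreed by about 3–4 mm in y, so I used their mean.

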